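Check out the fallen tin at the bee-shop counter

ROBOT

A 6-joint arm with a two-finger parallel gripper is mounted at the origin on the work surface. World frame = base frame: x ahead of the robot, y to its left, z up, the work surface at z = 0. Lengths are in m, angles in degrees, forces in N, time in s.
With the tool pointing down it reaches from about 0.375 to 0.9 m from the base axis. Payload 3.1 kg.
Tool frame: the origin (TCP) lies at the very end of the fingers, on their centre line; the grasp point (between the pads) lies 19 mm behind it (bot.tcp_to_grasp is the distance from the TCP to the grasp point, in m); z points along the fingers, y is the line along which they close (so a half turn about z gives the same grasp; the last joint's range is limited). The gripper opens to 87 mm and grips with 3 to 60 N. Pads are 19 mm wide; open, the fingers measure 117 mm over their backs; the gripper's body (75 mm by 190 mm) begins 51 mm behind the grasp point.
Start: joints at [-83.623, 30.224, 82.088, -0, 67.689, -10.227], TCP at [0.179, -0.599, 0.223] pointing down, gripper open.
Joint ranges: [-176.69, 176.69], [-43.24, 126.21], [12.49, 139.97], [-82, 262], [0, 151.66], [-163.58, 163.58]. Speed limits (degrees/s): [159.86, 159.86, 180, 180, 180, 180].

INTERFACE

Orientations are given as a 3x3 rotation matrix whose columns are the frame's x, y, z axes.
In Python, from rig import telemetry, capture, camera_info, job, bot gives the robot as it stands. The module is installed in compiled form; this text tells all that it offers.
- The arm moves only by the tool carry_out, never from a script. Its argument "deltas" is a list that holds one entry, the list of rows, each a list of 7 numbers: the shift along the tool's x, y, z scaled (see below), then the turn, a rotation vector about the tool's x, y, z scaled (see below), then the closure, from -1 (fully open) to 1 (shut). In form: [[[dx, dy, dz, ax, ay, az, claw], ...]]. A call has exactly 10 rows; each row is the pose to reach, as a shift and turn from the pose commanded when the call began, along the tool's axes at that moment, turning the shorter way round; what a row does not reach only later rows make up. The controller multiplies each number of a shift by 15 cm and each number of a turn by 360 degrees. A row lasts 1/12 s, in which the tool goes at most 41.7 mm and 7.16 degrees, less where a joint would pass 70% of its speed; a pose out of reach is approached as far as the arm can. A call with a number of a shift or a turn outside -1 to 1 is refused whole. A call with a gripper value outside its range is refused whole. The fingers move at their own pace and stop on an object; the grip force is fixed at half the most. Time passes only in rows, so rows that repeat a pose let the fingers close, or fill a call up. It gives the time, the measured TCP pose, the force, the opening and the grip force at its end, in the units of the state.
- telemetry.read_state(): the state, without advancing time (a new reading comes with each control period).
- capture(name): name is "side" or "top" or "wrist"; returns the picture (480x640x3 uint8, red, green, blue); there is no depth.
- camera_info(name): a dict with "mtx" (3x3 intrinsics, pixels), "cam_to_world" (4x4, takes a point from camera to world coordinates); the wrist camera has in their place "T_tool_cam" (4x4, takes a point from camera to tool coordinates, whose origin is the TCP and whose axes are the flange's). Camera axes: x right, y down, z forward; pixel columns grow to the right and rows downward; lengths in m; the calibration is good to about 2 mm. A picture is of the moment at which its call begins: read the wrist's pose just before it. camera_info takes no time and is no camera call.
- job.hand_in(): hands the job in; it is judged then, once.
The state is a dict: "time_s": time; "joint_positions": joint angles; "qvel": joint speeds; "tau": joint torques, N m; "position": TCP position; "tcp_rot": TCP orientation; "force": force on the tool from outside, world axes, zero at the start; "moment": the same for the moment, N m; "opening": opening from 0.0 (shut) to 1.0 (fully open); "grasp_force": force on a finger pad.
Only numpy, scipy, OpenCV 4.12 (cv2) and the standard library are available. Lean on these libraries where they do the work, as an engineer would, in place of code of your own. Each camera call takes 0.05 s, during which the arm holds its last target. There are 200 camera calls.

TASK

Check out the fallen rectangular tin. First tip it up onto its base and let go of it (never pick it up off the counter); then take the hand scanner and hold it steady for about two seconds, aimed at the middle of the tin's barcode label from about a hand's width (10 cm) in front of it, and stand the scanner back upright, whole foot on its charging pad. Only then slide the tin, still upright, wholly inside the U-shaped wooden bay and leave it there; do not disturb the other goods on the counter.

Things in the scene. Friction and masses are not known exactly. Their poses are not given: they have to be found in the camera images.
- tin: rectangular steel tin 76 (x) x 110 (y) x 150 mm tall (z), 0.4-0.8 kg, too thick to grasp by its body. Origin: centre of its base; z points base to top. Starts lying, +x face down and label up, origin 38 mm above the counter, top towards +y within 20 deg; upright, its origin is at height 0 and the label faces roughly -y. Slides on the counter; push it under 30 mm high or it may topple
- label (a point): centre of the barcode label (70 mm wide, 50 mm high) on the tin's -x face: at (-38, 0, 100) mm in the tin's frame, axes as the tin's; the label's outward normal is -x
- tin_handle (a point): middle of the bar of the tin's wire handle, a square loop of 8 mm round wire over its top, 56 mm wide outside (along the tin's y), bar at (0, 0, 190) mm in the tin's frame, 36 mm clear under it (32 over a lid). Pinch it across its 56 mm width from above; gripped lightly it turns between the pads. Led in an arc, the lying tin turns up about its lower base edge, (38, 0, 0) mm, which stays put
- scanner: grey cordless scanner, 0.22 kg, standing on its foot on the pad. Origin: centre of the foot's underside. Foot 74 (x) x 64 (y) x 12 mm; neck 26 mm square; head 62 long, 40 wide (y), 34 mm thick, centred at (8, 0, 103) mm, nose along +x drooping 25 deg; 131 mm tall. Grasp the head across its 40 mm width from above. At the start +x points to the robot's left (+y) within 35 deg
- scanner_window (a point): reading window on the scanner's nose, at (36, 0, 90) mm in the scanner's frame; its +x axis is the reading beam: the scanner's +x turned 25 degrees downward; its y axis is the scanner's y
- pad: charging pad, fixed grey plate 110 x 110 x 8 mm; origin at the centre of its underside, z up; the scanner's foot stands on its top, 8 mm above the counter
- bay: fixed U-shaped fence of wooden strips 15 mm thick, 30 mm high, on the counter. Inside: 115 mm deep along its x, from -60 mm (ends of the side strips) to the back strip at +55 mm; 190 mm wide along its y (-95 to +95 mm). Open at its -x end, which faces the robot's right (-y) within 10 deg. Origin at counter height
- jar_a: bystander: honey jar, 68 mm across, 100 mm tall, origin under its base
- jar_b: bystander: honey jar like the other
- smoker: bystander: steel bee smoker 90 mm across, 165 mm tall, with wooden bellows; origin under its can
- queen_box: bystander: small flat wooden box 70 x 40 x 22 mm, origin under its centre
- brush: bystander: flat brush about 200 mm long lying on the counter along y, near the robot; origin under it
- mug: bystander: white mug 76 mm across, 90 mm tall, origin under its base
Things that resemble listed ones, but are neither listed nor needed, are in the scene too. What is shaped like the tin but blue or orange is not meant.

How it is judged:
By the outcome, as a careful person would: the job done as asked, in the order asked, and still so for the second after the job is handed in, with the robot touching nothing.
It also fails if it takes over 72 s, if anything falls off the work surface, if the arm or the gripper's body presses on something with over 40 N, if the wrist force passes 120 N, or if a joint passes its speed limit or range.

## Working session

There is one attempt and no reset: what is moved stays moved. The work goes in short steps, Python scripts to look and compute and a tool call to move; the robot and the scene stay as the last step left them, time stands still between calls to the robot, and variables do not carry over. Pictures are saved under pics/ and viewed, at most 15 in all, crops included, and the job is handed in when it is done.

Besides the shell and the picture viewer there is one more tool, called after "Request:" as name([rows], argument=value, ...), one row to a line, values as JSON. carry_out: Moves the arm, as the interface text tells. Its arguments: {"type":"object","properties":{"deltas":{"type":"array","items":{"type":"array","items":{"type":"array","items":{"type":"number"}}}}},"required":["deltas"]}

```bash
mkdir -p pics; ls; python3 - <<'E'
from rig import telemetry, capture, camera_info, bot
import cv2, numpy as np
for n in ["top","side"]:
    im=capture(n); cv2.imwrite(f"pics/{n}0.png",im[:,:,::-1])
    print(n,{k:np.round(v,4).tolist() for k,v in camera_info(n).items()})
print({k:np.round(v,4).tolist() for k,v in camera_info("wrist").items()})
s=telemetry.read_state(); print(s); print([a for a in dir(bot) if a[0]!='_'],bot.tcp_to_grasp)
E
```

```text
pics
top {'mtx': [[541.0057, 0.0, 323.1776], [0.0, 541.0057, 236.3181], [0.0, 0.0, 1.0]], 'cam_to_world': [[0.0177, -0.9894, 0.1441, 0.3063], [-0.9998, -0.019, -0.0077, -0.1643], [0.0103, -0.144, -0.9895, 1.6243], [0.0, 0.0, 0.0, 1.0]]}
side {'mtx': [[569.3818, 0.0, 312.4254], [0.0, 569.3818, 238.2265], [0.0, 0.0, 1.0]], 'cam_to_world': [[-0.8328, -0.3756, 0.4066, -0.0668], [-0.5535, 0.5728, -0.6046, 0.7359], [-0.0058, -0.7286, -0.6849, 1.1013], [0.0, 0.0, 0.0, 1.0]]}
{'mtx': [[381.4463, 0.0, 321.0199], [0.0, 381.4463, 247.8774], [0.0, 0.0, 1.0]], 'T_tool_cam': [[-0.0006, -0.9693, -0.2459, 0.0672], [1.0, -0.0007, 0.0002, 0.0003], [-0.0004, -0.2459, 0.9693, -0.1621], [0.0, 0.0, 0.0, 1.0]]}
{'time_s': 0.1, 'joint_positions': array([-8.36230021e+01,  3.02742135e+01,  8.21491708e+01,  1.40113907e-03,
        6.76890429e+01, -1.02284160e+01]), 'qvel': array([ 0.03954341, -0.10375675, -0.16936184,  0.01265391, -0.0751304 ,
       -0.04877254]), 'tau': array([ 2.80518807e-04, -4.40984344e+01, -1.77150142e+01,  6.35021925e-02,
        5.33564086e-02, -3.92735990e-05]), 'position': array([ 0.17856088, -0.59826385,  0.22166263]), 'tcp_rot': array([[ 9.58298271e-01,  2.85769811e-01, -1.95460360e-04],
       [ 2.85769637e-01, -9.58296354e-01,  1.95259563e-03],
       [ 3.70683934e-04, -1.92702565e-03, -9.99998075e-01]]), 'force': array([-0.64107006,  0.01533376,  0.98124791]), 'moment': array([-0.02008346,  0.01851476, -0.00920158]), 'grasp_force': 0.0, 'opening': 0.9960282501753099}
['PlanningError', 'tcp_to_grasp'] 0.0187
```

View pics/top0.png

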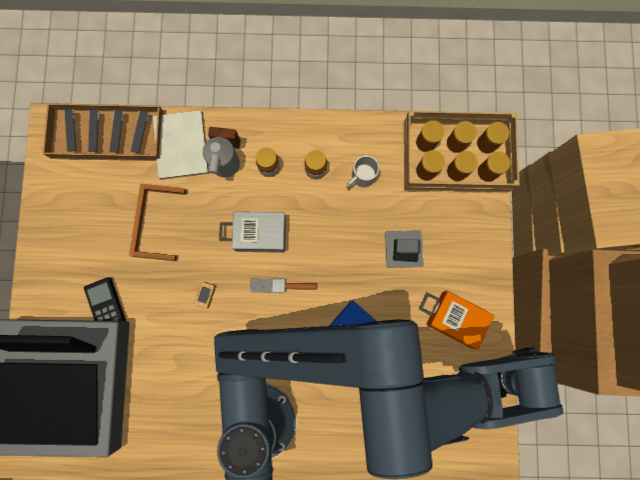

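View pics/side0.png

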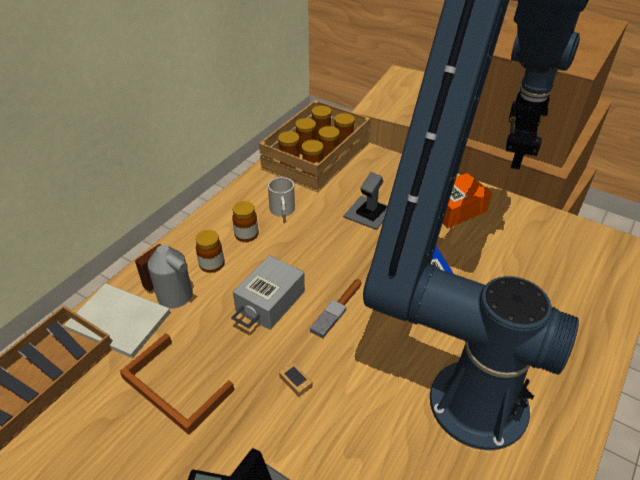

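The top view shows the grey tin at (258,231) with its label up and handle loop at (226,231). The pad and scanner are at (404,248), the bay at (133–187, 187–260), and the brush at (283,286). The queen box is at (205,294), the jars at (267,160) and (316,162), the mug at (364,171) and the smoker at (219,155).

- **Tin candidates:** grey (258,231), orange (460,318) and blue (352,315). The grey one fits, because the blue and orange ones are excluded.
- **Scanner candidates:** the device on the grey pad (404,248) and the phone-like handset (103,300). The one standing on the pad fits.

An enlarged crop will confirm both.

```bash
cat > h.py <<'E'
import numpy as np, cv2
from rig import telemetry, capture, camera_info
from scipy.spatial.transform import Rotation as Rn
def ray(n,uv,z):
    c=camera_info(n); T=c["cam_to_world"]; d=T[:3,:3]@np.linalg.solve(c["mtx"],[uv[0],uv[1],1.]); o=T[:3,3]
    return o+d*(z-o[2])/d[2]
def proj(n,p):
    c=camera_info(n); T=c["cam_to_world"]; q=c["mtx"]@(T[:3,:3].T@(np.array(p)-T[:3,3])); return q[:2]/q[2]
def rect(m,box):
    mm=np.zeros_like(m); a,b,c,d=box; mm[c:d,a:b]=m[c:d,a:b]
    cs,_=cv2.findContours(mm,cv2.RETR_EXTERNAL,cv2.CHAIN_APPROX_NONE); k=max(cs,key=cv2.contourArea)
    return k,cv2.boxPoints(cv2.minAreaRect(k))
E
python3 - <<'E'
from h import *
im=cv2.imread("pics/top0.png"); hsv=cv2.cvtColor(im,cv2.COLOR_BGR2HSV)
cv2.imwrite("pics/c0.png",cv2.resize(im[180:275,120:440],None,fx=2.5,fy=2.5,interpolation=cv2.INTER_CUBIC))
for p in [(275,231),(284,231),(260,249),(392,240),(404,246),(300,231)]: print(p,hsv[p[1],p[0]])
E
```

```text
(275, 231) [ 26  21 179]
(284, 231) [25 26 58]
(260, 249) [20 21 73]
(392, 240) [ 30  15 120]
(404, 246) [ 26  17 107]
(300, 231) [ 17 138 205]
```

View pics/c0.png

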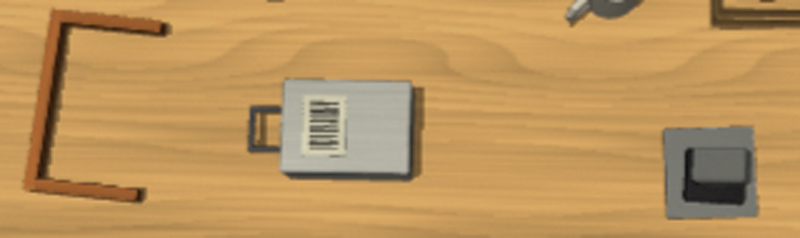

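The crop confirms the grey tin, with barcode label at crop (325,125) and handle loop at (265,128). The scanner's head is at (718,165) above its black foot on the grey pad (710,172). The bay's open end faces right. Next I measure.

```bash
python3 - <<'E'
from h import *
im=cv2.imread("pics/top0.png"); hsv=cv2.cvtColor(im,cv2.COLOR_BGR2HSV); H,S,V=[hsv[:,:,i].astype(int) for i in range(3)]
def show(nm,m,box,z):
    k,b=rect(m.astype(np.uint8)*255,box); w=np.array([ray("top",p,z)[:2] for p in b])
    e=w[1]-w[0]; f=w[2]-w[1]; print(nm,"c",w.mean(0).round(4),"len",np.linalg.norm(e).round(4),np.linalg.norm(f).round(4),"ang",np.degrees(np.arctan2(e[1],e[0])).round(1),np.degrees(np.arctan2(f[1],f[0])).round(1)); return w
tin=(S<75)&(V>120)
print(show("tin",tin,(231,292,205,256),.076).round(4).tolist())
show("handle",(V<125)&(S<110),(217,231,218,245),.038)
show("pad",(S<60),(380,430,225,272),.008)
show("head",(S<60)&(V<112)&(V>85),(390,425,235,258),.12)
show("foot",(V<75),(390,425,235,265),.02)
k,b=rect(((S>165)&(V>60)&(H<16)).astype(np.uint8)*255,(125,192,180,265)); 
ap=cv2.approxPolyDP(k,2.5,True)[:,0]; print("bay",[(p.tolist(),ray("top",p,.03)[:2].round(3).tolist()) for p in ap])
# bystander rough
for n,p,z in [("smoker",(219,152),.1),("jarA",(266,157),.1),("jarB",(316,160),.1),("mug",(366,170),.09),("queen",(205,294),.02),("brush",(283,286),.01)]: print(n,ray("top",p,z)[:2].round(3))
print(im[240:262:3,394:422:3].max(2))
side=cv2.imread("pics/side0.png"); cv2.imwrite("pics/c1.png",np.hstack([cv2.resize(side[160:235,330:405],(390,390),interpolation=cv2.INTER_CUBIC),cv2.resize(side[250:340,225:315],(390,390),interpolation=cv2.INTER_CUBIC)]))
E
```

```text
tin c [0.5467 0.0131] len 0.108 0.1501 ang 1.2 -90.1
[[0.4929, 0.0867], [0.6009, 0.089], [0.6006, -0.0612], [0.4926, -0.062]]
handle c [0.5477 0.116 ] len 0.0326 0.054 ang -88.9 -177.6
pad c [ 0.5096 -0.421 ] len 0.1092 0.1063 ang -88.9 179.5
head c [ 0.5054 -0.4159] len 0.0648 0.034 ang -88.9 179.5
foot c [ 0.5024 -0.4256] len 0.0636 0.0775 ang -4.4 -93.3
bay [([141, 184], [0.687, 0.374]), ([130, 255], [0.472, 0.393]), ([174, 259], [0.462, 0.262]), ([171, 255], [0.474, 0.272]), ([134, 249], [0.49, 0.382]), ([144, 189], [0.672, 0.364]), ([181, 193], [0.662, 0.253]), ([184, 189], [0.674, 0.245])]
smoker [0.77  0.131]
jarA [ 0.758 -0.006]
jarB [ 0.752 -0.151]
mug [ 0.728 -0.298]
queen [0.362 0.168]
brush [ 0.39 -0.06]
[[ 53  68 106 108 107 108 109 109  79 132]
 [ 29  78 107 106 106 106 107 108  72 123]
 [ 20  82 106 107 107 107 108 107  69 122]
 [ 24  99 106 107 107 107 107 108  66 122]
 [ 26  40  76  77  78  80  81  83  60 117]
 [ 26  38  37  37  34  36  32  33  87 118]
 [ 29  39  37  36  35  34  36  34  85 119]
 [122 121  98  92  75  66  55  42 119 120]]
```

View pics/c1.png

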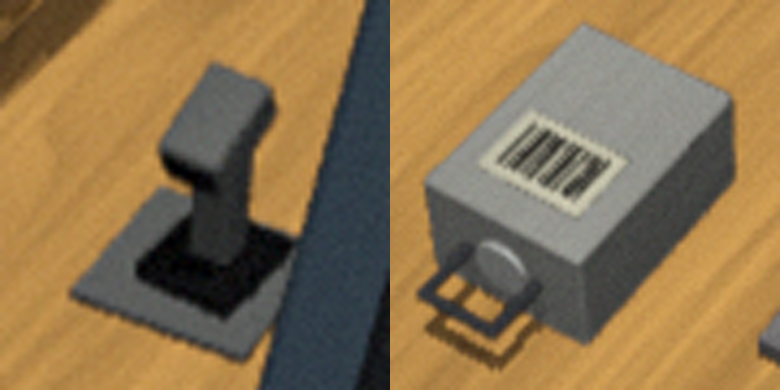

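```bash
cat >> h.py <<'E'
def Rt(th,yaw=0):  # tool y along world x, tool z down, tilted th deg towards +y; yaw about world z
    s,c=np.sin(np.radians(th)),np.cos(np.radians(th))
    return Rn.from_euler('z',yaw,degrees=True).as_matrix()@np.array([[0,1,0],[c,0,s],[s,0,-c]])
def row(P0,R0,P,R):
    d=R0.T@(np.array(P)-P0)/.15; t=Rn.from_matrix(R0.T@R).as_rotvec(degrees=True)/360
    return [round(float(v),3) for v in [*d,*t]]
def nxt(P0,R0,r): # pose after a row
    return P0+R0@np.array(r[:3])*.15, R0@Rn.from_rotvec(np.array(r[3:])*360,degrees=True).as_matrix()
def go(P,R,n,start=None):  # n calls, straight line, each a single repeated row
    if start is None: s=telemetry.read_state(); P0,R0=s["position"],s["tcp_rot"]
    else: P0,R0=start
    for i in range(n):
        f=1/(n-i); rv=Rn.from_matrix(R0.T@R).as_rotvec()
        r=row(P0,R0,P0+f*(np.array(P)-P0),R0@Rn.from_rotvec(rv*f).as_matrix()); print(r,"rows>=",round(max(np.linalg.norm(r[:3])*150/41.7,np.linalg.norm(r[3:])*360/7.16),1)); P0,R0=nxt(P0,R0,r)
    return P0,R0
E
python3 - <<'E'
from h import *
a=go([.51,-.45,.30],Rt(0),3)
E
```

```text
[0.8, -0.106, -0.174, -0.0, -0.0, -0.068] rows>= 3.4
[0.772, 0.236, -0.173, -0.0, -0.0, -0.068] rows>= 3.4
[0.605, 0.534, -0.174, -0.0, -0.0, -0.068] rows>= 3.4
```

Request:
carry_out([
  [[0.2, -0.026, -0.04, 0, 0, -0.017, -1], [0.4, -0.053, -0.09, 0, 0, -0.034, -1], [0.6, -0.08, -0.13, 0, 0, -0.05, -1], [0.8, -0.106, -0.174, 0, 0, -0.068, -1], [0.8, -0.106, -0.174, 0, 0, -0.068, -1], [0.8, -0.106, -0.174, 0, 0, -0.068, -1], [0.8, -0.106, -0.174, 0, 0, -0.068, -1], [0.8, -0.106, -0.174, 0, 0, -0.068, -1], [0.8, -0.106, -0.174, 0, 0, -0.068, -1], [0.8, -0.106, -0.174, 0, 0, -0.068, -1]],
])

```text
time_s: 0.93
position: [0.288, -0.5498, 0.2482]
tcp_rot: [[0.755, 0.656, -0.0], [0.656, -0.755, 0.001], [0.0, -0.001, -1.0]]
force: [-0.5, -0.4, -0.1]
opening: 1.0
grasp_force: 0.0
```

Request:
carry_out([
  [[0.772, 0.236, -0.173, 0, 0, -0.068, -1], [0.772, 0.236, -0.173, 0, 0, -0.068, -1], [0.772, 0.236, -0.173, 0, 0, -0.068, -1], [0.772, 0.236, -0.173, 0, 0, -0.068, -1], [0.772, 0.236, -0.173, 0, 0, -0.068, -1], [0.772, 0.236, -0.173, 0, 0, -0.068, -1], [0.772, 0.236, -0.173, 0, 0, -0.068, -1], [0.772, 0.236, -0.173, 0, 0, -0.068, -1], [0.772, 0.236, -0.173, 0, 0, -0.068, -1], [0.772, 0.236, -0.173, 0, 0, -0.068, -1]],
])

```text
time_s: 1.77
position: [0.3986, -0.5005, 0.2743]
tcp_rot: [[0.416, 0.91, -0.0], [0.91, -0.416, 0.0], [0.0, -0.0, -1.0]]
force: [-0.3, 0.5, 0.9]
opening: 1.0
grasp_force: 0.0
```

Request:
carry_out([
  [[0.605, 0.534, -0.174, 0, 0, -0.068, -1], [0.605, 0.534, -0.174, 0, 0, -0.068, -1], [0.605, 0.534, -0.174, 0, 0, -0.068, -1], [0.605, 0.534, -0.174, 0, 0, -0.068, -1], [0.605, 0.534, -0.174, 0, 0, -0.068, -1], [0.605, 0.534, -0.174, 0, 0, -0.068, -1], [0.605, 0.534, -0.174, 0, 0, -0.068, -1], [0.605, 0.534, -0.174, 0, 0, -0.068, -1], [0.605, 0.534, -0.174, 0, 0, -0.068, -1], [0.605, 0.534, -0.174, 0, 0, -0.068, -1]],
])

```text
time_s: 2.6
position: [0.5092, -0.4511, 0.3006]
tcp_rot: [[0.001, 1.0, -0.0], [1.0, -0.001, 0.0], [0.0, -0.0, -1.0]]
force: [-0.1, -0.7, 1.3]
opening: 0.999
grasp_force: 0.0
```

```bash
cat >> h.py <<'E'
def wray(uv,z,s):
    c=camera_info("wrist"); T=np.eye(4); T[:3,:3]=s["tcp_rot"]; T[:3,3]=s["position"]; T=T@c["T_tool_cam"]
    d=T[:3,:3]@np.linalg.solve(c["mtx"],[uv[0],uv[1],1.]); o=T[:3,3]; return o+d*(z-o[2])/d[2]
E
python3 - <<'E'
from h import *
s=telemetry.read_state(); im=capture("wrist")[:,:,::-1]; np.save("w1.npy",im); np.save("s1.npy",[s["position"],*s["tcp_rot"]])
cv2.imwrite("pics/w1.png",im)
st=(s["position"],s["tcp_rot"])
st=go([.5475,.20,.26],Rt(-45),5,st); st=go([.5475,.181,.096],Rt(-45),2,st); go([.5475,.110,.025],Rt(-45),1,st)
E
```

```text
[0.868, 0.05, 0.054, -0.0, -0.025, -0.0] rows>= 3.1
[0.866, 0.05, -0.082, -0.0, -0.025, -0.0] rows>= 3.1
[0.843, 0.05, -0.217, -0.0, -0.025, -0.0] rows>= 3.1
[0.798, 0.05, -0.345, -0.0, -0.025, -0.0] rows>= 3.1
[0.734, 0.05, -0.466, -0.0, -0.025, -0.0] rows>= 3.1
[0.342, 0.0, 0.431, -0.0, -0.0, -0.0] rows>= 2.0
[0.341, 0.001, 0.431, -0.0, -0.0, -0.0] rows>= 2.0
[0.0, 0.001, 0.67, -0.0, -0.0, -0.0] rows>= 2.4
```

View pics/w1.png

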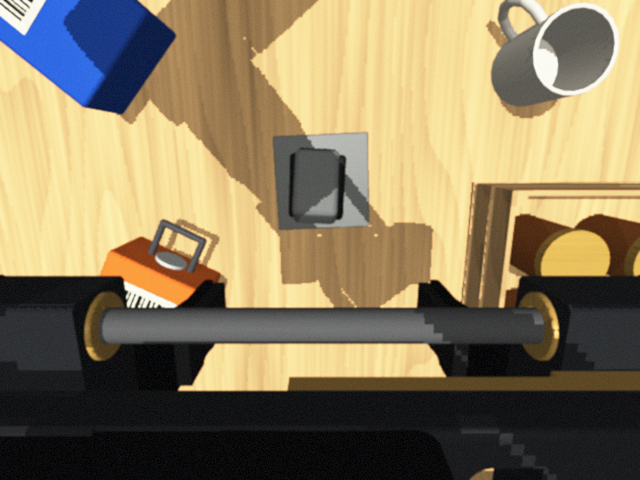

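The wrist view shows the scanner head at about (318,185) over its foot (290–345, 148–222) on the pad (274–369, 132–230), with the nose up, towards +y. Next I go to the handle.

Request:
carry_out([
  [[0.868, 0.05, 0.054, 0, -0.025, 0, -1], [0.868, 0.05, 0.054, 0, -0.025, 0, -1], [0.868, 0.05, 0.054, 0, -0.025, 0, -1], [0.868, 0.05, 0.054, 0, -0.025, 0, -1], [0.868, 0.05, 0.054, 0, -0.025, 0, -1], [0.868, 0.05, 0.054, 0, -0.025, 0, -1], [0.868, 0.05, 0.054, 0, -0.025, 0, -1], [0.868, 0.05, 0.054, 0, -0.025, 0, -1], [0.868, 0.05, 0.054, 0, -0.025, 0, -1], [0.868, 0.05, 0.054, 0, -0.025, 0, -1]],
])

```text
time_s: 3.48
position: [0.5173, -0.3216, 0.2924]
tcp_rot: [[0.001, 1.0, -0.0], [0.988, -0.001, -0.157], [-0.157, -0.0, -0.988]]
force: [-0.5, -0.0, 0.2]
opening: 0.999
grasp_force: 0.0
```

Request:
carry_out([
  [[0.866, 0.05, -0.082, 0, -0.025, 0, -1], [0.866, 0.05, -0.082, 0, -0.025, 0, -1], [0.866, 0.05, -0.082, 0, -0.025, 0, -1], [0.866, 0.05, -0.082, 0, -0.025, 0, -1], [0.866, 0.05, -0.082, 0, -0.025, 0, -1], [0.866, 0.05, -0.082, 0, -0.025, 0, -1], [0.866, 0.05, -0.082, 0, -0.025, 0, -1], [0.866, 0.05, -0.082, 0, -0.025, 0, -1], [0.866, 0.05, -0.082, 0, -0.025, 0, -1], [0.866, 0.05, -0.082, 0, -0.025, 0, -1]],
])

```text
time_s: 4.32
position: [0.5248, -0.1913, 0.2844]
tcp_rot: [[0.001, 1.0, -0.0], [0.951, -0.001, -0.309], [-0.309, 0.0, -0.951]]
force: [0.8, 0.1, -0.3]
opening: 1.001
grasp_force: 0.0
```

Request:
carry_out([
  [[0.843, 0.05, -0.217, 0, -0.025, 0, -1], [0.843, 0.05, -0.217, 0, -0.025, 0, -1], [0.843, 0.05, -0.217, 0, -0.025, 0, -1], [0.843, 0.05, -0.217, 0, -0.025, 0, -1], [0.843, 0.05, -0.217, 0, -0.025, 0, -1], [0.843, 0.05, -0.217, 0, -0.025, 0, -1], [0.843, 0.05, -0.217, 0, -0.025, 0, -1], [0.843, 0.05, -0.217, 0, -0.025, 0, -1], [0.843, 0.05, -0.217, 0, -0.025, 0, -1], [0.843, 0.05, -0.217, 0, -0.025, 0, -1]],
])

```text
time_s: 5.15
position: [0.5322, -0.0609, 0.2765]
tcp_rot: [[0.001, 1.0, -0.0], [0.891, -0.001, -0.454], [-0.454, 0.0, -0.891]]
force: [-0.1, 1.7, -0.2]
opening: 1.004
grasp_force: 0.0
```

Request:
carry_out([
  [[0.798, 0.05, -0.345, 0, -0.025, 0, -1], [0.798, 0.05, -0.345, 0, -0.025, 0, -1], [0.798, 0.05, -0.345, 0, -0.025, 0, -1], [0.798, 0.05, -0.345, 0, -0.025, 0, -1], [0.798, 0.05, -0.345, 0, -0.025, 0, -1], [0.798, 0.05, -0.345, 0, -0.025, 0, -1], [0.798, 0.05, -0.345, 0, -0.025, 0, -1], [0.798, 0.05, -0.345, 0, -0.025, 0, -1], [0.798, 0.05, -0.345, 0, -0.025, 0, -1], [0.798, 0.05, -0.345, 0, -0.025, 0, -1]],
])

```text
time_s: 5.98
position: [0.5396, 0.0693, 0.2684]
tcp_rot: [[0.001, 1.0, -0.0], [0.809, -0.001, -0.588], [-0.588, 0.0, -0.809]]
force: [0.5, 0.5, -0.6]
opening: 1.001
grasp_force: 0.0
```

Request:
carry_out([
  [[0.734, 0.05, -0.466, 0, -0.025, 0, -1], [0.734, 0.05, -0.466, 0, -0.025, 0, -1], [0.734, 0.05, -0.466, 0, -0.025, 0, -1], [0.734, 0.05, -0.466, 0, -0.025, 0, -1], [0.734, 0.05, -0.466, 0, -0.025, 0, -1], [0.734, 0.05, -0.466, 0, -0.025, 0, -1], [0.734, 0.05, -0.466, 0, -0.025, 0, -1], [0.734, 0.05, -0.466, 0, -0.025, 0, -1], [0.734, 0.05, -0.466, 0, -0.025, 0, -1], [0.734, 0.05, -0.466, 0, -0.025, 0, -1]],
])

```text
time_s: 6.82
position: [0.5471, 0.1994, 0.2604]
tcp_rot: [[0.001, 1.0, -0.0], [0.707, -0.001, -0.707], [-0.707, 0.0, -0.707]]
force: [0.1, -0.4, 0.2]
opening: 0.997
grasp_force: 0.0
```

Request:
carry_out([
  [[0.342, 0, 0.431, 0, 0, 0, -1], [0.342, 0, 0.431, 0, 0, 0, -1], [0.342, 0, 0.431, 0, 0, 0, -1], [0.683, 0, 0.862, 0, 0, 0, -1], [0.683, 0, 0.862, 0, 0, 0, -1], [0.683, 0, 0.862, 0, 0, 0, -1], [0.683, 0, 0.862, 0, 0, 0, -1], [0.683, 0, 0.862, 0, 0, 0, -1], [0.683, 0, 0.862, 0, 0, 0, -1], [0.683, 0, 0.862, 0, 0, 0, -1]],
])

```text
time_s: 7.65
position: [0.5488, 0.1826, 0.0996]
tcp_rot: [[0.003, 1.0, 0.005], [0.709, 0.001, -0.706], [-0.706, 0.006, -0.709]]
force: [-0.8, -0.8, -0.1]
opening: 0.998
grasp_force: 0.0
```

```bash
python3 - <<'E'
from h import *
s=telemetry.read_state(); print(s["joint_positions"].round(1), s["qvel"].round(1),s["position"])
go([.5475,.110,.025],Rt(-45),1)
E
```

```text
[ 26.6  49.2  81.5 -40.5  76.9  46.2] [-0.   0.4  0.6  0.2 -0.3  0.2] [0.54884605 0.18262221 0.09955432]
[0.008, -0.012, 0.694, 0.001, -0.0, -0.001] rows>= 2.5
```

Request:
carry_out([
  [[0, 0, 0.15, 0, 0, 0, -1], [0, 0, 0.3, 0, 0, 0, -1], [0, 0, 0.45, 0, 0, 0, -1], [0, 0, 0.6, 0, 0, 0, -1], [0, 0, 0.67, 0, 0, 0, -1], [0, 0, 0.67, 0, 0, 0, -1], [0, 0, 0.67, 0, 0, 0, -1], [0, 0, 0.67, 0, 0, 0, -1], [0, 0, 0.67, 0, 0, 0, -1], [0, 0, 0.67, 0, 0, 0, -1]],
])

```text
time_s: 8.48
position: [0.5479, 0.1116, 0.0259]
tcp_rot: [[0.0, 1.0, 0.003], [0.708, 0.002, -0.707], [-0.707, 0.002, -0.708]]
force: [0.5, 0.0, -0.8]
opening: 1.0
grasp_force: 0.0
```

```bash
python3 - <<'E'
from h import *
s=telemetry.read_state(); print(s["joint_positions"].round(1),s["position"],s["force"])
a=capture("top")[:,:,::-1]; b=capture("wrist")[:,:,::-1]
r=lambda i:cv2.resize(i,(400,300))
cv2.imwrite("pics/g1.png",np.hstack([cv2.resize(a[160:280,180:320],(400,343),interpolation=cv2.INTER_CUBIC),cv2.resize(b,(400,343))]))
E
```

```text
[ 20.9  53.9  87.9 -46.2  66.3  51. ] [0.54791954 0.11159978 0.02594427] [ 0.45761156  0.02190165 -0.78411135]
```

View pics/g1.png

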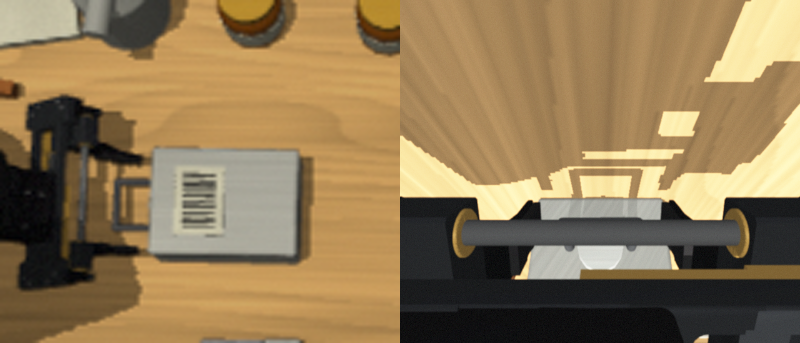

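The fingers straddle the handle loop: in the left panel they sit around the loop at (130,205), and the wrist view agrees. Now I close and compute the arc.

Request:
carry_out([
  [[0, 0, 0, 0, 0, 0, 1], [0, 0, 0, 0, 0, 0, 1], [0, 0, 0, 0, 0, 0, 1], [0, 0, 0, 0, 0, 0, 1], [0, 0, 0, 0, 0, 0, 1], [0, 0, 0, 0, 0, 0, 1], [0, 0, 0, 0, 0, 0, 1], [0, 0, 0, 0, 0, 0, 1], [0, 0, 0, 0, 0, 0, 1], [0, 0, 0, 0, 0, 0, 1]],
])

```text
time_s: 9.42
position: [0.5472, 0.1105, 0.0249]
tcp_rot: [[-0.001, 1.0, 0.001], [0.707, 0.001, -0.707], [-0.707, -0.0, -0.707]]
force: [0.8, -0.8, -0.3]
opening: 0.631
grasp_force: 29.9
```

```bash
python3 - <<'E'
from h import *
s=telemetry.read_state(); P,R=s["position"],s["tcp_rot"]; print(P,s["force"],s["opening"],s["grasp_force"])
piv=np.array([P[0],-.0617,0])
for i in range(1,11):
    Q=Rn.from_euler('x',2.25*i,degrees=True).as_matrix(); print(row(P,R,piv+Q@(P-piv),Q@R),end=",")
E
```

```text
[0.54718374 0.11051063 0.02492412] [ 0.7591743  -0.82968914 -0.30483786] 0.6314486335703503 29.913015109486878
[-0.037, -0.0, -0.027, -0.0, 0.006, 0.0],[-0.075, -0.0, -0.052, -0.0, 0.012, 0.0],[-0.114, -0.0, -0.075, -0.0, 0.019, 0.0],[-0.154, -0.0, -0.097, -0.0, 0.025, 0.0],[-0.195, -0.0, -0.118, -0.0, 0.031, 0.0],[-0.236, -0.0, -0.136, -0.0, 0.037, 0.0],[-0.278, -0.0, -0.154, -0.0, 0.044, 0.0],[-0.321, -0.0, -0.169, -0.0, 0.05, 0.0],[-0.365, -0.0, -0.183, -0.0, 0.056, 0.0],[-0.408, -0.0, -0.195, -0.0, 0.062, 0.0],
```

Request:
carry_out([
  [[-0.037, 0, -0.027, 0, 0.0063, 0, 1], [-0.075, 0, -0.052, 0, 0.0125, 0, 1], [-0.114, 0, -0.075, 0, 0.0188, 0, 1], [-0.154, 0, -0.097, 0, 0.025, 0, 1], [-0.195, 0, -0.118, 0, 0.0313, 0, 1], [-0.236, 0, -0.136, 0, 0.0375, 0, 1], [-0.278, 0, -0.154, 0, 0.0438, 0, 1], [-0.321, 0, -0.169, 0, 0.05, 0, 1], [-0.365, 0, -0.183, 0, 0.0563, 0, 1], [-0.408, 0, -0.195, 0, 0.0625, 0, 1]],
])

```text
time_s: 10.25
position: [0.547, 0.0879, 0.0891]
tcp_rot: [[-0.001, 1.0, 0.0], [0.925, 0.001, -0.381], [-0.381, -0.0, -0.925]]
force: [0.1, -0.4, -2.5]
opening: 0.633
grasp_force: 29.9
```

Request:
carry_out([
  [[-0.037, 0, -0.027, 0, 0.0063, 0, 1], [-0.075, 0, -0.052, 0, 0.0125, 0, 1], [-0.114, 0, -0.075, 0, 0.0188, 0, 1], [-0.154, 0, -0.097, 0, 0.025, 0, 1], [-0.195, 0, -0.118, 0, 0.0313, 0, 1], [-0.236, 0, -0.136, 0, 0.0375, 0, 1], [-0.278, 0, -0.154, 0, 0.0438, 0, 1], [-0.321, 0, -0.169, 0, 0.05, 0, 1], [-0.365, 0, -0.183, 0, 0.0563, 0, 1], [-0.408, 0, -0.195, 0, 0.0625, 0, 1]],
])

```text
time_s: 11.08
position: [0.547, 0.0422, 0.1395]
tcp_rot: [[-0.001, 1.0, -0.0], [1.0, 0.001, 0.002], [0.002, -0.0, -1.0]]
force: [0.5, -2.0, -3.5]
opening: 0.63
grasp_force: 29.9
```

Request:
carry_out([
  [[-0.037, 0, -0.027, 0, 0.0063, 0, 1], [-0.075, 0, -0.052, 0, 0.0125, 0, 1], [-0.114, 0, -0.075, 0, 0.0188, 0, 1], [-0.154, 0, -0.097, 0, 0.025, 0, 1], [-0.195, 0, -0.118, 0, 0.0313, 0, 1], [-0.236, 0, -0.136, 0, 0.0375, 0, 1], [-0.278, 0, -0.154, 0, 0.0438, 0, 1], [-0.321, 0, -0.169, 0, 0.05, 0, 1], [-0.365, 0, -0.183, 0, 0.0563, 0, 1], [-0.408, 0, -0.195, 0, 0.0625, 0, 1]],
])

```text
time_s: 11.92
position: [0.5469, -0.0192, 0.1683]
tcp_rot: [[-0.001, 1.0, -0.001], [0.923, 0.001, 0.384], [0.384, -0.0, -0.923]]
force: [0.4, -0.0, -4.9]
opening: 0.629
grasp_force: 29.9
```

Request:
carry_out([
  [[-0.0013, 0, 0.003, 0, 0, 0, 1], [-0.0026, 0, 0.006, 0, 0, 0, 1], [-0.0038, 0, 0.009, 0, 0, 0, 1], [-0.005, 0, 0.012, 0, 0, 0, 1], [-0.005, 0, 0.012, 0, 0, 0, 1], [-0.005, 0, 0.012, 0, 0, 0, 1], [-0.005, 0, 0.012, 0, 0, 0, 1], [-0.005, 0, 0.012, 0, 0, 0, 1], [-0.005, 0, 0.012, 0, 0, 0, 1], [-0.005, 0, 0.012, 0, 0, 0, 1]],
])

```text
time_s: 12.75
position: [0.5471, -0.0169, 0.1676]
tcp_rot: [[-0.002, 1.0, -0.001], [0.924, 0.002, 0.383], [0.383, 0.0, -0.924]]
force: [-0.4, 0.7, 6.1]
opening: 0.631
grasp_force: 30.0
```

```bash
python3 - <<'E'
from h import *
s=telemetry.read_state(); print(s["force"],s["moment"],s["position"])
b=capture("side")[:,:,::-1]
cv2.imwrite("pics/g2.png",cv2.resize(b[170:370,200:420],(770,600),interpolation=cv2.INTER_CUBIC)[:, :])
E
```

```text
[-0.39943276  0.65940018  6.06885108] [ 0.23581103  0.14888985 -0.05908951] [ 0.54709    -0.01688363  0.16762203]
```

View pics/g2.png

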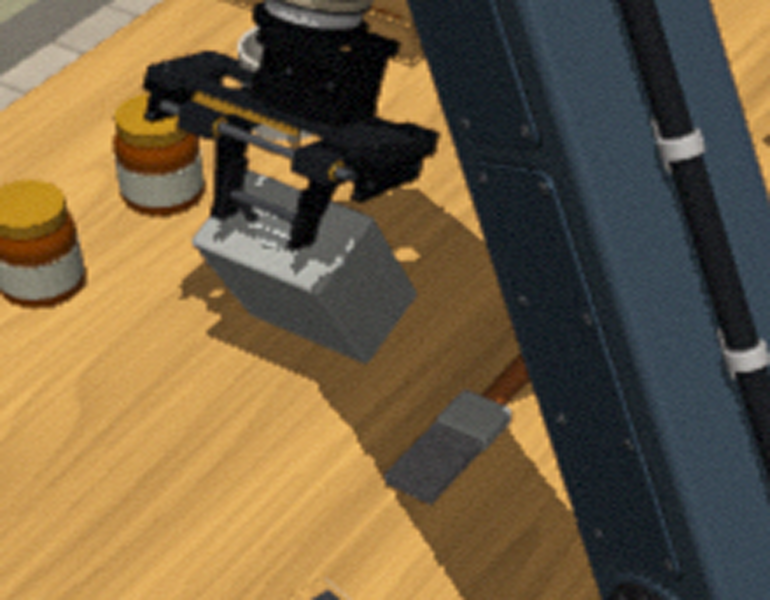

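The tin is held by its handle at about 67° with its lower edge on the counter (lowest corner near (365,360)), and the force shows contact. I finish the arc.

Request:
carry_out([
  [[-0.037, 0, -0.027, 0, 0.0063, 0, 1], [-0.075, 0, -0.052, 0, 0.0125, 0, 1], [-0.114, 0, -0.075, 0, 0.0188, 0, 1], [-0.154, 0, -0.097, 0, 0.025, 0, 1], [-0.195, 0, -0.118, 0, 0.0313, 0, 1], [-0.236, 0, -0.136, 0, 0.0375, 0, 1], [-0.278, 0, -0.154, 0, 0.0438, 0, 1], [-0.321, 0, -0.169, 0, 0.05, 0, 1], [-0.365, 0, -0.183, 0, 0.0563, 0, 1], [-0.408, 0, -0.195, 0, 0.0625, 0, 1]],
])

```text
time_s: 13.63
position: [0.5471, -0.0849, 0.1718]
tcp_rot: [[-0.002, 1.0, -0.002], [0.704, 0.003, 0.71], [0.71, -0.0, -0.704]]
force: [-0.7, 4.1, 11.4]
opening: 0.628
grasp_force: 30.0
```

Request:
carry_out([
  [[0, 0, 0, 0, 0, 0, 0], [0, 0, 0, 0, 0, 0, -0.5], [0, 0, 0, 0, 0, 0, -1], [0, 0, 0, 0, 0, 0, -1], [0, 0, 0, 0, 0, 0, -1], [0, 0, 0, 0, 0, 0, -1], [0, 0, -0.05, 0, 0, 0, -1], [0, 0, -0.15, 0, 0, 0, -1], [0, 0, -0.3, 0, 0, 0, -1], [0, 0, -0.5, 0, 0, 0, -1]],
])

```text
time_s: 14.47
position: [0.5464, -0.1386, 0.2233]
tcp_rot: [[0.001, 1.0, -0.004], [0.706, 0.002, 0.709], [0.709, -0.003, -0.706]]
force: [0.4, -0.1, -0.7]
opening: 1.001
grasp_force: 0.0
```

Request:
carry_out([
  [[0, 0, -0.2, 0, 0, 0, -1], [0, 0, -0.4, 0, 0, 0, -1], [0, 0, -0.6, 0, 0, 0, -1], [0, 0, -0.8, 0, 0, 0, -1], [0, 0, -1, 0, 0, 0, -1], [0, 0, -1, 0, 0, 0, -1], [0, 0, -1, 0, 0, 0, -1], [0, 0, -1, 0, 0, 0, -1], [0, 0, -1, 0, 0, 0, -1], [0, 0, -1, 0, 0, 0, -1]],
])

```text
time_s: 15.3
position: [0.547, -0.244, 0.3284]
tcp_rot: [[0.0, 1.0, -0.003], [0.705, 0.002, 0.709], [0.709, -0.002, -0.705]]
force: [0.2, 0.7, -0.1]
opening: 1.0
grasp_force: 0.0
```

```bash
python3 - <<'E'
from h import *
s=telemetry.read_state(); print(s["force"],s["position"],s["joint_positions"].round(1))
a=capture("top")[:,:,::-1];b=capture("side")[:,:,::-1]; np.save("t2.npy",a); np.save("d2.npy",b)
cv2.imwrite("pics/g3.png",np.hstack([cv2.resize(a[180:290,220:370],(400,293),interpolation=cv2.INTER_CUBIC),cv2.resize(b[170:316,220:420],(400,293),interpolation=cv2.INTER_CUBIC)]))
# scanner from wrist pic
W=np.load("w1.npy"); q=np.load("s1.npy"); st={"position":q[0],"tcp_rot":q[1:]}
print(W[170:180:9,284:352:3].max(2).tolist()); print(W[142:236:4,318].max(1).tolist())
for c in [(274,137),(367,132),(369,227),(280,230)]: print(wray(c,.008,st)[:2].round(4))
E
```

```text
[ 0.16108726  0.74717408 -0.1244929 ] [ 0.54704093 -0.24396793  0.32838344] [-49.   36.8  66.5  29.8 111.1 -46.9]
[[94, 90, 39, 34, 77, 89, 89, 86, 82, 87, 85, 81, 84, 84, 85, 89, 89, 81, 59, 24, 52, 183, 177], [91, 92, 27, 39, 80, 90, 84, 85, 84, 89, 87, 86, 85, 86, 87, 89, 91, 84, 46, 20, 38, 91, 119]]
[185, 188, 64, 86, 83, 83, 87, 87, 89, 84, 80, 88, 87, 89, 87, 111, 162, 153, 131, 75, 84, 163, 162, 232]
[ 0.456  -0.3687]
[ 0.5624 -0.3634]
[ 0.5678 -0.4738]
[ 0.4597 -0.4773]
```

View pics/g3.png

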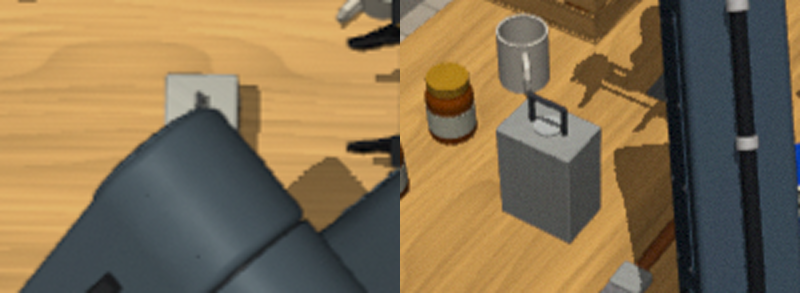

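The tin stands upright: in the side crop its base corners are at full-frame (270,277), (305,290) and (320,274) approximately, and the arm hides the label in the top view. Now the precise scanner and tin poses.

```bash
python3 - <<'E'
from h import *
W=np.load("w1.npy"); q=np.load("s1.npy"); st={"position":q[0],"tcp_rot":q[1:]}
M=W.max(2).astype(int)
for nm,z,f in [("headL",.115,lambda r:next(c for c in range(290,318) if M[r,c]>62 and M[r,c-1]<=62 and M[r,c+2]>70)),("headR",.115,lambda r:next(c for c in range(345,320,-1) if M[r,c]>62 and M[r,c-3:c-1].min()>62)),("footL",.018,lambda r:next(c for c in range(284,300) if M[r,c]<60)),("footR",.018,lambda r:next(c for c in range(352,335,-1) if M[r,c]<60))]:
    pts=[]
    for r in range(160,206,4):
        try: pts.append(wray((f(r),r),z,st)[:2])
        except StopIteration: pass
    p=np.array(pts); k=np.polyfit(p[:,1],p[:,0],1); print(nm,len(p),"x at y=-.42:",np.polyval(k,-.42).round(4),"slope deg",np.degrees(np.arctan(k[0])).round(1),p[:,0].round(4).tolist())
for r in range(150,226,4): print(r,M[r,286:350:3].tolist())
# tin: side image
b=np.load("d2.npy"); hsv=cv2.cvtColor(b,cv2.COLOR_BGR2HSV)
m=((hsv[:,:,1]<70)).astype(np.uint8)*255; k,_=rect(m,(255,325,215,300)); ap=cv2.approxPolyDP(k,2.5,True)[:,0]
for p in ap: print(p,ray("side",p,0)[:2].round(4),ray("side",p,.15)[:2].round(4))
a=np.load("t2.npy"); h=cv2.cvtColor(a,cv2.COLOR_BGR2HSV); k,_=rect(((h[:,:,1]<75)&(h[:,:,2]>110)).astype(np.uint8)*255,(275,315,200,240)); ap=cv2.approxPolyDP(k,1.5,True)[:,0]
for p in ap: print("top",p,ray("top",p,.15)[:2].round(4))
E
```

```text
headL 12 x at y=-.42: 0.4849 slope deg 4.2 [0.4867, 0.4866, 0.4866, 0.4865, 0.4864, 0.4855, 0.4854, 0.4853, 0.4852, 0.4843, 0.4842, 0.4841]
headR 12 x at y=-.42: 0.5242 slope deg 0.1 [0.5249, 0.524, 0.5241, 0.5241, 0.5241, 0.5242, 0.5242, 0.5242, 0.5242, 0.5243, 0.5243, 0.5243]
footL 12 x at y=-.42: 0.4733 slope deg 3.1 [0.4745, 0.4744, 0.4743, 0.4742, 0.4741, 0.474, 0.4728, 0.4727, 0.4726, 0.4725, 0.4724, 0.4723]
footR 12 x at y=-.42: 0.5354 slope deg 2.5 [0.5359, 0.536, 0.536, 0.5361, 0.5361, 0.5362, 0.5362, 0.5351, 0.5352, 0.5341, 0.5341, 0.5342]
150 [93, 91, 92, 92, 73, 77, 75, 73, 74, 71, 65, 58, 61, 57, 64, 79, 100, 176, 181, 183, 184, 184]
154 [88, 91, 37, 56, 83, 83, 84, 88, 84, 87, 85, 86, 89, 86, 84, 85, 92, 118, 149, 165, 181, 180]
158 [89, 70, 22, 58, 77, 86, 89, 86, 87, 84, 86, 89, 86, 86, 85, 86, 87, 82, 48, 36, 145, 182]
162 [86, 71, 16, 68, 80, 85, 88, 85, 88, 84, 87, 86, 84, 83, 87, 88, 85, 74, 42, 47, 140, 183]
166 [89, 64, 17, 69, 81, 89, 87, 85, 90, 86, 87, 84, 88, 87, 86, 85, 84, 72, 24, 22, 157, 180]
170 [88, 65, 19, 68, 84, 85, 88, 87, 87, 84, 91, 85, 87, 86, 8
[... 1165 characters left out ...]
6, 70, 77, 77, 74, 57, 36, 66, 168, 172, 168]
222 [84, 88, 86, 84, 77, 78, 75, 71, 69, 71, 82, 83, 71, 78, 66, 66, 131, 167, 168, 165, 169, 167]
[277 215] [ 0.73   -0.2624] [ 0.6214 -0.1264]
[284 218] [ 0.7048 -0.2628] [ 0.5997 -0.1267]
[268 234] [ 0.7026 -0.1816] [ 0.5978 -0.0566]
[271 274] [ 0.6022 -0.0609] [0.5111 0.0476]
[305 290] [ 0.4953 -0.0637] [0.4187 0.0452]
[319 273] [ 0.4979 -0.1337] [ 0.421  -0.0153]
[319 233] [ 0.5834 -0.2647] [ 0.4948 -0.1284]
[287 215] [ 0.7052 -0.2785] [ 0.6001 -0.1404]
top [282 209] [ 0.5954 -0.0602]
top [282 226] [ 0.5476 -0.0616]
top [292 220] [ 0.565  -0.0887]
top [295 214] [ 0.582  -0.0966]
top [308 227] [ 0.5462 -0.1333]
top [308 208] [ 0.5996 -0.1322]
```

```bash
python3 - <<'E'
from h import *
p=[ray("side",c,.02)[:2] for c in [(356.3,211.5),(373.8,221),(387.1,206.2)]]; print(np.round(p,4), "centre",((p[0]+p[2])/2).round(4))
y=np.radians(-2.8); F=np.array([.5045,-.4225]); G=F+.008*np.array([-np.sin(y),np.cos(y)])
R=Rt(0,-2.8); print("G",G)
st=go([*G,.25],R,1); st=go([*G,.092],R,2,st)
E
```

```text
[[ 0.5311 -0.3836]
 [ 0.4681 -0.3749]
 [ 0.4674 -0.454 ]] centre [ 0.4993 -0.4188]
G [ 0.5048908  -0.41450955]
[-1.172, -0.284, -0.433, -0.003, -0.125, 0.008] rows>= 6.3
[-0.001, 0.002, 0.527, -0.0, -0.0, -0.0] rows>= 1.9
[-0.001, 0.002, 0.527, -0.001, -0.0, -0.0] rows>= 1.9
```

```bash
python3 - <<'E'
from h import *
G=[.5045,-.413]; R=Rt(0,-2.8)
st=go([*G,.25],R,2); st=go([*G,.145],R,1,st); go([*G,.092],R,1,st)
E
```

```text
[-0.583, -0.143, -0.213, -0.002, -0.063, 0.004] rows>= 3.2
[-0.623, -0.127, 0.027, -0.001, -0.062, 0.003] rows>= 3.1
[-0.001, 0.002, 0.7, -0.0, -0.0, 0.001] rows>= 2.5
[-0.0, 0.001, 0.354, -0.0, -0.0, -0.0] rows>= 1.3
```

Request:
carry_out([
  [[-0.583, -0.143, -0.213, -0.002, -0.063, 0.004, -1], [-0.583, -0.143, -0.213, -0.002, -0.063, 0.004, -1], [-0.583, -0.143, -0.213, -0.002, -0.063, 0.004, -1], [-0.583, -0.143, -0.213, -0.002, -0.063, 0.004, -1], [-0.583, -0.143, -0.213, -0.002, -0.063, 0.004, -1], [-0.583, -0.143, -0.213, -0.002, -0.063, 0.004, -1], [-0.583, -0.143, -0.213, -0.002, -0.063, 0.004, -1], [-0.583, -0.143, -0.213, -0.002, -0.063, 0.004, -1], [-0.583, -0.143, -0.213, -0.002, -0.063, 0.004, -1], [-0.583, -0.143, -0.213, -0.002, -0.063, 0.004, -1]],
])

```text
time_s: 16.23
position: [0.5261, -0.3298, 0.2897]
tcp_rot: [[0.026, 1.0, 0.007], [0.924, -0.027, 0.381], [0.381, -0.004, -0.925]]
force: [-0.9, -0.5, -0.6]
opening: 1.002
grasp_force: 0.0
```

Request:
carry_out([
  [[-0.623, -0.127, 0.027, -0.001, -0.062, 0.003, -1], [-0.623, -0.127, 0.027, -0.001, -0.062, 0.003, -1], [-0.623, -0.127, 0.027, -0.001, -0.062, 0.003, -1], [-0.623, -0.127, 0.027, -0.001, -0.062, 0.003, -1], [-0.623, -0.127, 0.027, -0.001, -0.062, 0.003, -1], [-0.623, -0.127, 0.027, -0.001, -0.062, 0.003, -1], [-0.623, -0.127, 0.027, -0.001, -0.062, 0.003, -1], [-0.623, -0.127, 0.027, -0.001, -0.062, 0.003, -1], [-0.623, -0.127, 0.027, -0.001, -0.062, 0.003, -1], [-0.623, -0.127, 0.027, -0.001, -0.062, 0.003, -1]],
])

```text
time_s: 17.07
position: [0.5047, -0.4145, 0.251]
tcp_rot: [[0.047, 0.999, -0.001], [0.999, -0.047, 0.0], [0.0, -0.001, -1.0]]
force: [0.3, 0.8, -0.3]
opening: 1.004
grasp_force: 0.0
```

```bash
python3 - <<'E'
from h import *
s=telemetry.read_state(); print(s["position"]); W=capture("wrist")[:,:,::-1]; np.save("w2.npy",W); np.save("s2.npy",[s["position"],*s["tcp_rot"]])
cv2.imwrite("pics/w2.png",W)
c=camera_info("wrist"); T=np.linalg.inv(c["T_tool_cam"])
for z in (0,.1,.147,.158): # tool centre line
    q=c["mtx"]@(T[:3,:3]@[0,0,z]+T[:3,3]); print(z,(q[:2]/q[2]).round(1))
go([.5045,-.413,.145],Rt(0,-2.8),1)
E
```

```text
[ 0.50470693 -0.41454761  0.25101411]
0 [319.9 302. ]
0.1 [320.4 247.9]
0.147 [320.5 234. ]
0.158 [320.5 231.3]
[0.01, -0.001, 0.706, -0.0, -0.0, 0.0] rows>= 2.5
```

View pics/w2.png

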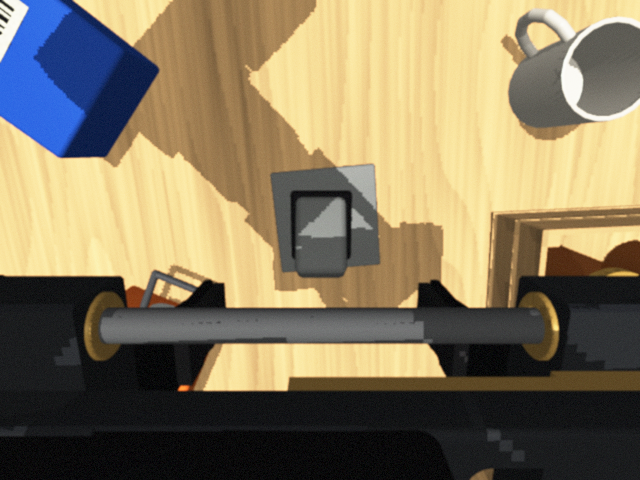

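The head spans (296–348, 197–276). Its centre (322,236) sits on the tool centre line (320.5,236) and the yaw is aligned, so I descend and grasp.

Request:
carry_out([
  [[0, 0, 0.2, 0, 0, 0, -1], [0, 0, 0.4, 0, 0, 0, -1], [0, 0, 0.6, 0, 0, 0, -1], [0, 0, 0.75, 0, 0, 0, -1], [0, 0, 0.85, 0, 0, 0, -1], [0, 0, 0.93, 0, 0, 0, -1], [0, 0, 1, 0, 0, 0, -1], [0, 0, 1, 0, 0, 0, -1], [0, 0, 1, 0, 0, 0, -1], [0, 0, 1, 0, 0, 0, -1]],
])

```text
time_s: 17.95
position: [0.5051, -0.415, 0.1021]
tcp_rot: [[0.047, 0.999, 0.001], [0.999, -0.047, -0.002], [-0.002, 0.001, -1.0]]
force: [0.2, -0.6, 0.8]
opening: 1.004
grasp_force: 0.0
```

Request:
carry_out([
  [[0, 0, 0.03, 0, 0, 0, -1], [0, 0, 0.06, 0, 0, 0, -1], [0, 0, 0.06, 0, 0, 0, 0], [0, 0, 0.06, 0, 0, 0, 0.5], [0, 0, 0.06, 0, 0, 0, 1], [0, 0, 0.06, 0, 0, 0, 1], [0, 0, 0.06, 0, 0, 0, 1], [0, 0, 0.06, 0, 0, 0, 1], [0, 0, 0.06, 0, 0, 0, 1], [0, 0, 0.06, 0, 0, 0, 1]],
])

```text
time_s: 18.78
position: [0.5045, -0.4143, 0.092]
tcp_rot: [[0.047, 0.999, -0.001], [0.999, -0.047, -0.0], [-0.0, -0.001, -1.0]]
force: [0.9, -0.2, 0.1]
opening: 0.483
grasp_force: 0.0
```

```bash
python3 - <<'E'
from h import *
q=np.load("s2.npy"); st={"position":q[0],"tcp_rot":q[1:]}
for c in [(291,190),(351,190)]: print("foot front",wray(c,.02,st)[:2].round(4))
for c in [(272,173),(373,164),(380,263),(282,271)]: print("pad",wray(c,.008,st)[:2].round(4))
s=telemetry.read_state(); print(s["position"],s["opening"],s["grasp_force"],s["force"])
R=Rt(10,1.2); win=np.array([.5505,-.233,.126]); P=win-R@np.array([.028,0,-.0057]); print("scan TCP",P)
p0=s["position"]+[0,0,.10]
a=go(p0,s["tcp_rot"],1); a=go([P[0],-.33,.19],R,1,a); go(P,R,1,a)
E
```

```text
foot front [ 0.4755 -0.3852]
foot front [ 0.5369 -0.3881]
pad [ 0.4559 -0.3678]
pad [ 0.5613 -0.3636]
pad [ 0.5676 -0.471 ]
pad [ 0.4586 -0.4752]
[ 0.50446409 -0.4142842   0.09203258] 0.482539361816744 0.0 [ 0.88453468 -0.22968028  0.09253881]
scan TCP [ 0.55105675 -0.25957899  0.11552445]
[-0.0, -0.001, -0.667, 0.0, 0.0, 0.0] rows>= 2.4
[0.576, 0.285, 0.014, 0.001, 0.028, -0.011] rows>= 2.3
[0.375, 0.011, 0.57, -0.0, -0.0, 0.0] rows>= 2.5
```

Request:
carry_out([
  [[0, 0, 0, 0, 0, 0, 1], [0, 0, 0, 0, 0, 0, 1], [0, 0, 0, 0, 0, 0, 1], [0, 0, 0, 0, 0, 0, 1], [0, 0, -0.03, 0, 0, 0, 1], [0, 0, -0.1, 0, 0, 0, 1], [0, 0, -0.25, 0, 0, 0, 1], [0, 0, -0.45, 0, 0, 0, 1], [0, 0, -0.6, 0, 0, 0, 1], [0, 0, -0.667, 0, 0, 0, 1]],
])

```text
time_s: 19.62
position: [0.506, -0.4157, 0.1964]
tcp_rot: [[0.046, 0.999, 0.004], [0.999, -0.046, -0.005], [-0.005, 0.004, -1.0]]
force: [0.5, -1.1, -1.9]
opening: 0.459
grasp_force: 30.0
```

Request:
carry_out([
  [[0.1, 0.05, 0.003, 0, 0.005, -0.002, 1], [0.2, 0.1, 0.005, 0, 0.01, -0.004, 1], [0.3, 0.15, 0.008, 0, 0.015, -0.006, 1], [0.4, 0.2, 0.01, 0, 0.02, -0.008, 1], [0.5, 0.25, 0.012, 0, 0.025, -0.01, 1], [0.576, 0.285, 0.014, 0.001, 0.028, -0.011, 1], [0.576, 0.285, 0.014, 0.001, 0.028, -0.011, 1], [0.576, 0.285, 0.014, 0.001, 0.028, -0.011, 1], [0.576, 0.285, 0.014, 0.001, 0.028, -0.011, 1], [0.576, 0.285, 0.014, 0.001, 0.028, -0.011, 1]],
])

```text
time_s: 20.45
position: [0.551, -0.3304, 0.1899]
tcp_rot: [[-0.022, 1.0, -0.005], [0.984, 0.022, 0.174], [0.174, -0.001, -0.985]]
force: [0.7, 0.4, -1.7]
opening: 0.458
grasp_force: 30.0
```

```bash
python3 - <<'E'
from h import *
s=telemetry.read_state(); print(s["position"],s["opening"],s["grasp_force"],s["force"]); q={"position":s["position"],"tcp_rot":s["tcp_rot"]}
W=capture("wrist")[:,:,::-1]; a=capture("top")[:,:,::-1]; b=capture("side")[:,:,::-1]; np.save("w3.npy",W); np.save("t3.npy",a)
cv2.imwrite("pics/s3.png",np.hstack([cv2.resize(W,(400,300)),cv2.resize(b[90:315,220:520],(400,300),interpolation=cv2.INTER_CUBIC)]))
R=Rt(10,1.2); win=np.array([.5505,-.233,.126]); P=win-R@np.array([.0266,0,-.0057]); go(P,R,1)
E
```

```text
[ 0.5509754  -0.33044882  0.1898635 ] 0.4579111898334371 29.999520960263908 [ 0.74529523  0.3688561  -1.65623414]
[0.388, 0.012, 0.571, -0.0, -0.0, 0.0] rows>= 2.5
```

View pics/s3.png

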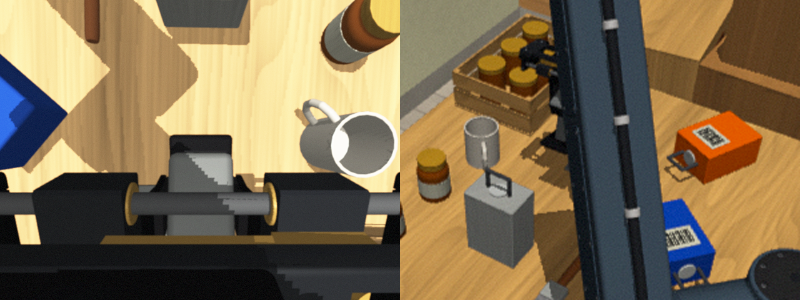

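The scanner is held (head at (203,185) in the left panel), with the tin's label-side face ahead at (205,15). I move to the scan pose and hold.

Request:
carry_out([
  [[0.06, 0, 0.1, 0, 0, 0, 1], [0.13, 0, 0.2, 0, 0, 0, 1], [0.2, 0.01, 0.3, 0, 0, 0, 1], [0.26, 0.01, 0.4, 0, 0, 0, 1], [0.32, 0.01, 0.48, 0, 0, 0, 1], [0.36, 0.01, 0.54, 0, 0, 0, 1], [0.388, 0.012, 0.571, 0, 0, 0, 1], [0.388, 0.012, 0.571, 0, 0, 0, 1], [0.388, 0.012, 0.571, 0, 0, 0, 1], [0.388, 0.012, 0.571, 0, 0, 0, 1]],
])

```text
time_s: 21.43
position: [0.552, -0.2588, 0.1165]
tcp_rot: [[-0.022, 1.0, -0.003], [0.985, 0.022, 0.173], [0.173, 0.001, -0.985]]
force: [1.1, 0.1, -1.4]
opening: 0.46
grasp_force: 30.0
```

```bash
python3 - <<'E'
from h import *
s=telemetry.read_state(); P,R=s["position"],s["tcp_rot"]; w=P+R@np.array([.0266,0,-.0057]); b=R@np.array([np.cos(np.radians(25)),0,np.sin(np.radians(25))])
L=np.array([.5485,-.1365,.1]); t=(L[1]-w[1])/b[1]; print(P,"win",w,"beam",b,"dist",t,"hit",w+b*t-L)
W=capture("wrist")[:,:,::-1]; hsv=cv2.cvtColor(W,cv2.COLOR_BGR2HSV)
# tin's lower front edge in the earlier wrist picture
W3=np.load("w3.npy"); st={"position":np.array([.5510,-.3304,.1899]),"tcp_rot":np.array([[-0.022,1,-0.005],[0.984,0.022,0.174],[0.174,-0.001,-0.985]])}
h=cv2.cvtColor(W3,cv2.COLOR_BGR2HSV); k,bx=rect((h[:,:,1]<70).astype(np.uint8)*255,(230,420,0,60)); ap=cv2.approxPolyDP(k,3,True)[:,0]
for p in ap: print(p,wray(p,0,st)[:2].round(4))
E
```

```text
[ 0.55204588 -0.25879843  0.11649508] win [ 0.55147422 -0.23359462  0.12671716] beam [-0.02150526  0.96557989 -0.25921614] dist 0.1005557591318892 hit [0.00081175 0.         0.00065148]
[250   0] [ 0.4817 -0.0961]
[267  42] [ 0.4975 -0.1324]
[360  44] [ 0.5824 -0.1324]
[382  41] [ 0.6024 -0.1294]
[396   0] [ 0.6139 -0.0933]
```

Request:
carry_out([
  [[0, 0, 0, 0, 0, 0, 1], [0, 0, 0, 0, 0, 0, 1], [0, 0, 0, 0, 0, 0, 1], [0, 0, 0, 0, 0, 0, 1], [0, 0, 0, 0, 0, 0, 1], [0, 0, 0, 0, 0, 0, 1], [0, 0, 0, 0, 0, 0, 1], [0, 0, 0, 0, 0, 0, 1], [0, 0, 0, 0, 0, 0, 1], [0, 0, 0, 0, 0, 0, 1]],
])

```text
time_s: 22.32
position: [0.5513, -0.2576, 0.1157]
tcp_rot: [[-0.022, 1.0, -0.005], [0.984, 0.023, 0.175], [0.175, -0.001, -0.985]]
force: [-0.6, -0.5, -2.5]
opening: 0.454
grasp_force: 30.0
```

Request:
carry_out([
  [[0, 0, 0, 0, 0, 0, 1], [0, 0, 0, 0, 0, 0, 1], [0, 0, 0, 0, 0, 0, 1], [0, 0, 0, 0, 0, 0, 1], [0, 0, 0, 0, 0, 0, 1], [0, 0, 0, 0, 0, 0, 1], [0, 0, 0, 0, 0, 0, 1], [0, 0, 0, 0, 0, 0, 1], [0, 0, 0, 0, 0, 0, 1], [0, 0, 0, 0, 0, 0, 1]],
])

```text
time_s: 23.15
position: [0.5513, -0.2576, 0.1157]
tcp_rot: [[-0.022, 1.0, -0.005], [0.984, 0.023, 0.175], [0.175, -0.001, -0.985]]
force: [-0.1, 0.1, -2.6]
opening: 0.458
grasp_force: 30.0
```

Request:
carry_out([
  [[0, 0, 0, 0, 0, 0, 1], [0, 0, 0, 0, 0, 0, 1], [0, 0, 0, 0, 0, 0, 1], [0, 0, 0, 0, 0, 0, 1], [0, 0, 0, 0, 0, 0, 1], [0, 0, 0, 0, 0, 0, 1], [0, 0, 0, 0, 0, 0, 1], [0, 0, 0, 0, 0, 0, 1], [0, 0, 0, 0, 0, 0, 1], [0, 0, 0, 0, 0, 0, 1]],
])

```text
time_s: 23.98
position: [0.5513, -0.2576, 0.1157]
tcp_rot: [[-0.022, 1.0, -0.005], [0.984, 0.023, 0.175], [0.175, -0.001, -0.985]]
force: [-0.6, 0.1, -1.8]
opening: 0.459
grasp_force: 30.0
```

```bash
python3 - <<'E'
from h import *
s=telemetry.read_state(); print(s["position"])
R=Rt(0,-2.8); G=[.5065,-.4135]
a=go(s["position"]+[-.0,-.05,.10],Rt(10,1.2),1); a=go([*G,.19],R,1,a); a=go([*G,.097],R,1,a); go([*G,.0915],R,1,a)
E
```

```text
[ 0.55130661 -0.25760172  0.115728  ]
[-0.211, -0.008, -0.715, -0.0, -0.0, 0.0] rows>= 2.7
[-0.719, -0.315, 0.047, -0.001, -0.028, 0.011] rows>= 2.8
[0.0, 0.001, 0.62, -0.0, 0.0, 0.0] rows>= 2.2
[0.0, -0.0, 0.037, -0.0, 0.0, 0.0] rows>= 0.1
```

Request:
carry_out([
  [[-0.04, 0, -0.15, 0, 0, 0, 1], [-0.09, 0, -0.3, 0, 0, 0, 1], [-0.13, 0, -0.45, 0, 0, 0, 1], [-0.18, -0.005, -0.6, 0, 0, 0, 1], [-0.211, -0.008, -0.715, 0, 0, 0, 1], [-0.211, -0.008, -0.715, 0, 0, 0, 1], [-0.211, -0.008, -0.715, 0, 0, 0, 1], [-0.211, -0.008, -0.715, 0, 0, 0, 1], [-0.211, -0.008, -0.715, 0, 0, 0, 1], [-0.211, -0.008, -0.715, 0, 0, 0, 1]],
])

```text
time_s: 24.82
position: [0.5507, -0.3063, 0.2142]
tcp_rot: [[-0.022, 1.0, -0.008], [0.984, 0.023, 0.177], [0.178, -0.004, -0.984]]
force: [0.1, -0.2, -1.7]
opening: 0.459
grasp_force: 30.0
```

Request:
carry_out([
  [[-0.12, -0.05, 0.008, 0, -0.005, 0.002, 1], [-0.24, -0.105, 0.016, 0, -0.01, 0.004, 1], [-0.36, -0.157, 0.024, 0, -0.014, 0.006, 1], [-0.48, -0.21, 0.032, 0, -0.019, 0.008, 1], [-0.6, -0.26, 0.04, -0.001, -0.024, 0.009, 1], [-0.719, -0.315, 0.047, -0.001, -0.028, 0.011, 1], [-0.719, -0.315, 0.047, -0.001, -0.028, 0.011, 1], [-0.719, -0.315, 0.047, -0.001, -0.028, 0.011, 1], [-0.719, -0.315, 0.047, -0.001, -0.028, 0.011, 1], [-0.719, -0.315, 0.047, -0.001, -0.028, 0.011, 1]],
])

```text
time_s: 25.65
position: [0.5068, -0.4128, 0.1899]
tcp_rot: [[0.046, 0.999, -0.001], [0.999, -0.046, 0.001], [0.001, -0.001, -1.0]]
force: [0.1, -0.4, -2.0]
opening: 0.456
grasp_force: 30.0
```

Request:
carry_out([
  [[0, 0, 0.12, 0, 0, 0, 1], [0, 0, 0.25, 0, 0, 0, 1], [0, 0, 0.38, 0, 0, 0, 1], [0, 0, 0.48, 0, 0, 0, 1], [0, 0, 0.55, 0, 0, 0, 1], [0, 0, 0.59, 0, 0, 0, 1], [0, 0, 0.61, 0, 0, 0, 1], [0, 0, 0.62, 0, 0, 0, 1], [0, 0, 0.62, 0, 0, 0, 1], [0, 0, 0.62, 0, 0, 0, 1]],
])

```text
time_s: 26.48
position: [0.5069, -0.4141, 0.098]
tcp_rot: [[0.046, 0.999, 0.0], [0.999, -0.046, -0.001], [-0.001, 0.0, -1.0]]
force: [0.3, -0.5, -2.4]
opening: 0.454
grasp_force: 30.0
```

```bash
python3 - <<'E'
from h import *
s=telemetry.read_state(); print(s["position"],s["tcp_rot"][:,2],s["force"],s["moment"])
a=capture("top")[:,:,::-1]; np.save("t4.npy",a)
E
```

```text
[ 0.50693506 -0.4140514   0.09795325] [ 2.88606474e-04 -1.39248847e-03 -9.99998989e-01] [ 0.27196283 -0.49757155 -2.38037398] [-0.00560618 -0.11567237 -0.05948294]
```

Request:
carry_out([
  [[0, 0, 0.01, 0, 0, 0, 1], [0, 0, 0.02, 0, 0, 0, 1], [0, 0, 0.03, 0, 0, 0, 1], [0, 0, 0.038, 0, 0, 0, 1], [0, 0, 0.041, 0, 0, 0, 1], [0, 0, 0.041, 0, 0, 0, 1], [0, 0, 0.041, 0, 0, 0, 1], [0, 0, 0.041, 0, 0, 0, 1], [0, 0, 0.041, 0, 0, 0, 1], [0, 0, 0.041, 0, 0, 0, 1]],
])

```text
time_s: 27.37
position: [0.5064, -0.4136, 0.092]
tcp_rot: [[0.047, 0.999, -0.001], [0.999, -0.047, -0.0], [-0.0, -0.001, -1.0]]
force: [-2.0, 0.9, 6.2]
opening: 0.452
grasp_force: 30.0
```

Contact (+6 N, foot on the pad). I release and lift.

Request:
carry_out([
  [[0, 0, 0, 0, 0, 0, 0], [0, 0, 0, 0, 0, 0, -0.5], [0, 0, 0, 0, 0, 0, -1], [0, 0, 0, 0, 0, 0, -1], [0, 0, 0, 0, 0, 0, -1], [0, 0, 0, 0, 0, 0, -1], [0, 0, -0.1, 0, 0, 0, -1], [0, 0, -0.3, 0, 0, 0, -1], [0, 0, -0.5, 0, 0, 0, -1], [0, 0, -0.7, 0, 0, 0, -1]],
])

```text
time_s: 28.2
position: [0.5062, -0.4133, 0.1964]
tcp_rot: [[0.047, 0.999, -0.002], [0.999, -0.047, 0.001], [0.001, -0.002, -1.0]]
force: [1.3, -0.2, -0.3]
opening: 0.988
grasp_force: 0.0
```

Request:
carry_out([
  [[0, 0, -0.2, 0, 0, 0, -1], [0, 0, -0.4, 0, 0, 0, -1], [0, 0, -0.4, 0, 0, 0, -1], [0, 0, -0.4, 0, 0, 0, -1], [0, 0, -0.4, 0, 0, 0, -1], [0, 0, -0.4, 0, 0, 0, -1], [0, 0, -0.4, 0, 0, 0, -1], [0, 0, -0.4, 0, 0, 0, -1], [0, 0, -0.4, 0, 0, 0, -1], [0, 0, -0.4, 0, 0, 0, -1]],
])

```text
time_s: 29.03
position: [0.5064, -0.4134, 0.2552]
tcp_rot: [[0.046, 0.999, -0.002], [0.999, -0.046, 0.001], [0.001, -0.002, -1.0]]
force: [-0.1, 0.3, 0.0]
opening: 0.999
grasp_force: 0.0
```

```bash
python3 - <<'E'
from h import *
s=telemetry.read_state(); P=s["position"]; print(P,s["force"])
W=capture("wrist")[:,:,::-1]; T=capture("top")[:,:,::-1]
cv2.imwrite("pics/r5.png",np.hstack([cv2.resize(W[100:340,160:480],(400,300)),cv2.resize(T[170:320,120:320],(400,300),interpolation=cv2.INTER_CUBIC)]))
# side tin check
b=capture("side")[:,:,::-1]; h=cv2.cvtColor(b,cv2.COLOR_BGR2HSV); k,_=rect((h[:,:,1]<70).astype(np.uint8)*255,(255,325,215,300)); ap=cv2.approxPolyDP(k,2.5,True)[:,0]
for p in ap: print(p,ray("side",p,0)[:2].round(4))
th=35; R=Rt(th,0)
a=go([.545,-.33,.16],R,1); a=go([.548,-.22,.03],R,1,a)
E
```

```text
[ 0.50642727 -0.41341164  0.25515436] [-0.10323067  0.33905538  0.00726357]
[277 215] [ 0.73   -0.2624]
[284 218] [ 0.7048 -0.2628]
[268 234] [ 0.7026 -0.1816]
[271 274] [ 0.6022 -0.0609]
[304 290] [ 0.4974 -0.0623]
[319 273] [ 0.4979 -0.1337]
[319 233] [ 0.5834 -0.2647]
[287 215] [ 0.7052 -0.2785]
[0.568, 0.231, 0.638, 0.002, 0.097, -0.007] rows>= 4.9
[0.105, 0.019, 1.13, 0.0, 0.0, -0.0] rows>= 4.1
```

View pics/r5.png

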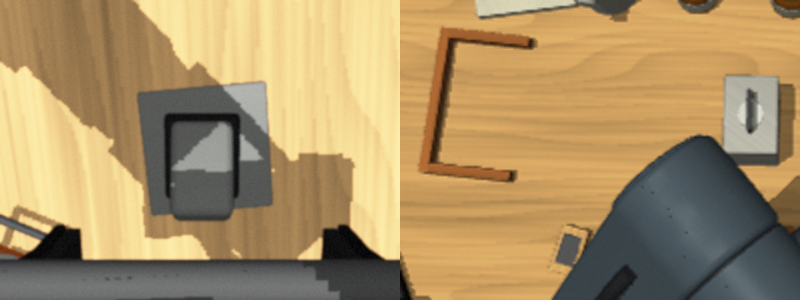

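The scanner stands on its pad: in the left panel the foot (165–238, 113–200) lies wholly inside the pad. The tin is upright at (750,118) in the right panel and the bay is clear ahead. Next comes the push.

```bash
python3 - <<'E'
from h import *
R=Rt(35,-4); X=lambda y:.576-.07*(.316-y)
a=go([X(-.25),-.25,.25],R,2); a=go([X(-.19),-.19,.13],R,1,a); a=go([X(-.19),-.19,.014],R,1,a); print(a[0]); a=go([X(-.1),-.1,.014],R,1,a); go([X(.27),.27,.014],R,4,a)
E
```

```text
[0.549, 0.074, 0.019, -0.001, 0.049, 0.002] rows>= 2.5
[0.519, 0.067, 0.185, -0.0, 0.048, 0.002] rows>= 2.4
[-0.13, 0.001, 0.885, -0.0, 0.0, -0.0] rows>= 3.2
[-0.442, 0.002, 0.634, -0.0, 0.0, -0.0] rows>= 2.8
[ 0.54058464 -0.18997082  0.01406873]
[0.493, -0.001, 0.345, -0.0, 0.0, -0.0] rows>= 2.2
[0.507, -0.001, 0.354, -0.0, 0.0, -0.0] rows>= 2.2
[0.507, -0.001, 0.354, -0.0, 0.0, -0.0] rows>= 2.2
[0.507, -0.0, 0.354, -0.0, 0.0, -0.0] rows>= 2.2
[0.506, -0.001, 0.353, -0.0, 0.0, -0.0] rows>= 2.2
```

Request:
carry_out([
  [[0.18, 0.025, 0.006, 0, 0.016, 0, 0], [0.36, 0.05, 0.012, 0, 0.032, 0.001, 0], [0.549, 0.074, 0.019, -0.001, 0.049, 0.002, 0], [0.549, 0.074, 0.019, -0.001, 0.049, 0.002, 0], [0.549, 0.074, 0.019, -0.001, 0.049, 0.002, 0], [0.549, 0.074, 0.019, -0.001, 0.049, 0.002, 0], [0.549, 0.074, 0.019, -0.001, 0.049, 0.002, 0], [0.549, 0.074, 0.019, -0.001, 0.049, 0.002, 0], [0.549, 0.074, 0.019, -0.001, 0.049, 0.002, 0], [0.549, 0.074, 0.019, -0.001, 0.049, 0.002, 0]],
])

```text
time_s: 30.02
position: [0.5215, -0.3321, 0.2533]
tcp_rot: [[0.056, 0.998, 0.022], [0.952, -0.06, 0.301], [0.302, 0.004, -0.953]]
force: [0.0, -0.2, 0.1]
opening: 0.507
grasp_force: 0.0
```

Request:
carry_out([
  [[0.519, 0.067, 0.185, 0, 0.048, 0.002, 0], [0.519, 0.067, 0.185, 0, 0.048, 0.002, 0], [0.519, 0.067, 0.185, 0, 0.048, 0.002, 0], [0.519, 0.067, 0.185, 0, 0.048, 0.002, 0], [0.519, 0.067, 0.185, 0, 0.048, 0.002, 0], [0.519, 0.067, 0.185, 0, 0.048, 0.002, 0], [0.519, 0.067, 0.185, 0, 0.048, 0.002, 0], [0.519, 0.067, 0.185, 0, 0.048, 0.002, 0], [0.519, 0.067, 0.185, 0, 0.048, 0.002, 0], [0.519, 0.067, 0.185, 0, 0.048, 0.002, 0]],
])

```text
time_s: 30.85
position: [0.5365, -0.2501, 0.2506]
tcp_rot: [[0.059, 0.997, 0.039], [0.818, -0.071, 0.57], [0.572, -0.002, -0.821]]
force: [-0.5, -0.2, 0.2]
opening: 0.498
grasp_force: 0.0
```

Request:
carry_out([
  [[-0.03, 0, 0.22, 0, 0, 0, 0], [-0.065, 0, 0.44, 0, 0, 0, 0], [-0.1, 0, 0.66, 0, 0, 0, 0], [-0.13, 0.001, 0.885, 0, 0, 0, 0], [-0.13, 0.001, 0.885, 0, 0, 0, 0], [-0.13, 0.001, 0.885, 0, 0, 0, 0], [-0.13, 0.001, 0.885, 0, 0, 0, 0], [-0.13, 0.001, 0.885, 0, 0, 0, 0], [-0.13, 0.001, 0.885, 0, 0, 0, 0], [-0.13, 0.001, 0.885, 0, 0, 0, 0]],
])

```text
time_s: 31.68
position: [0.5413, -0.1916, 0.1316]
tcp_rot: [[0.059, 0.997, 0.041], [0.819, -0.072, 0.569], [0.571, 0.001, -0.821]]
force: [-0.0, 0.5, -0.4]
opening: 0.5
grasp_force: 0.0
```

Request:
carry_out([
  [[-0.09, 0, 0.13, 0, 0, 0, 0], [-0.18, 0, 0.26, 0, 0, 0, 0], [-0.27, 0, 0.39, 0, 0, 0, 0], [-0.35, 0.001, 0.5, 0, 0, 0, 0], [-0.4, 0.002, 0.575, 0, 0, 0, 0], [-0.43, 0.002, 0.617, 0, 0, 0, 0], [-0.442, 0.002, 0.634, 0, 0, 0, 0], [-0.442, 0.002, 0.634, 0, 0, 0, 0], [-0.442, 0.002, 0.634, 0, 0, 0, 0], [-0.442, 0.002, 0.634, 0, 0, 0, 0]],
])

```text
time_s: 32.52
position: [0.5413, -0.1906, 0.0153]
tcp_rot: [[0.059, 0.997, 0.04], [0.819, -0.071, 0.57], [0.571, -0.001, -0.821]]
force: [-0.2, -1.2, -0.0]
opening: 0.5
grasp_force: 0.0
```

Request:
carry_out([
  [[0.05, 0, 0.035, 0, 0, 0, 0], [0.1, 0, 0.07, 0, 0, 0, 0], [0.15, 0, 0.105, 0, 0, 0, 0], [0.2, 0, 0.14, 0, 0, 0, 0], [0.25, 0, 0.175, 0, 0, 0, 0], [0.3, 0, 0.21, 0, 0, 0, 0], [0.35, 0, 0.245, 0, 0, 0, 0], [0.4, 0, 0.28, 0, 0, 0, 0], [0.45, 0, 0.315, 0, 0, 0, 0], [0.493, -0.001, 0.345, 0, 0, 0, 0]],
])

```text
time_s: 33.35
position: [0.5473, -0.0994, 0.0141]
tcp_rot: [[0.059, 0.997, 0.04], [0.818, -0.071, 0.571], [0.572, -0.002, -0.82]]
force: [-0.3, -4.6, 1.2]
opening: 0.5
grasp_force: 1.9
```

Request:
carry_out([
  [[0.05, 0, 0.035, 0, 0, 0, 0], [0.1, 0, 0.07, 0, 0, 0, 0], [0.15, 0, 0.105, 0, 0, 0, 0], [0.2, 0, 0.14, 0, 0, 0, 0], [0.25, 0, 0.175, 0, 0, 0, 0], [0.3, 0, 0.21, 0, 0, 0, 0], [0.35, 0, 0.245, 0, 0, 0, 0], [0.4, 0, 0.28, 0, 0, 0, 0], [0.45, 0, 0.315, 0, 0, 0, 0], [0.507, -0.001, 0.354, 0, 0, 0, 0]],
])

```text
time_s: 34.18
position: [0.5535, -0.0068, 0.0141]
tcp_rot: [[0.06, 0.997, 0.039], [0.818, -0.071, 0.571], [0.572, -0.002, -0.82]]
force: [-0.1, -3.9, 1.5]
opening: 0.5
grasp_force: 2.0
```

```bash
python3 - <<'E'
from h import *
s=telemetry.read_state(); print(s["position"],s["force"])
for n,box,z in [("side",(180,330,190,340),0),("top",(190,310,185,260),.15)]:
    b=capture(n)[:,:,::-1]; np.save(n+"6.npy",b); h=cv2.cvtColor(b,cv2.COLOR_BGR2HSV); m=((h[:,:,1]<70)&(h[:,:,2]>(60 if n=="side" else 110))).astype(np.uint8)*255
    k,_=rect(m,box); ap=cv2.approxPolyDP(k,2.5,True)[:,0]
    for p in ap: print(n,p,ray(n,p,z)[:2].round(4))
R=Rt(35,-4); X=lambda y:.576-.07*(.316-y)
go([X(.27),.27,.014],R,3)
E
```

```text
[ 0.5535072  -0.00679357  0.01407397] [-0.11736627 -3.93828015  1.48638773]
side [247 246] [ 0.722 -0.11 ]
side [251 258] [ 0.6835 -0.079 ]
side [246 258] [ 0.6949 -0.0715]
side [245 250] [ 0.7167 -0.0944]
side [229 264] [ 0.719  -0.0284]
side [235 303] [0.6183 0.0694]
side [267 323] [0.5126 0.0759]
side [285 306] [0.5072 0.0081]
side [284 265] [ 0.5928 -0.1068]
top [295 237] [ 0.5177 -0.0982]
top [302 242] [ 0.5042 -0.1178]
[0.5, 0.004, 0.352, -0.0, -0.0, -0.0] rows>= 2.2
[0.501, 0.003, 0.352, -0.0, -0.0, -0.0] rows>= 2.2
[0.5, 0.004, 0.352, -0.001, -0.0, -0.0] rows>= 2.2
```

Request:
carry_out([
  [[0.05, 0, 0.035, 0, 0, 0, 0], [0.1, 0, 0.07, 0, 0, 0, 0], [0.15, 0, 0.105, 0, 0, 0, 0], [0.2, 0, 0.14, 0, 0, 0, 0], [0.25, 0, 0.175, 0, 0, 0, 0], [0.3, 0, 0.21, 0, 0, 0, 0], [0.35, 0, 0.245, 0, 0, 0, 0], [0.4, 0, 0.28, 0, 0, 0, 0], [0.45, 0, 0.315, 0, 0, 0, 0], [0.5, 0, 0.352, 0, 0, 0, 0]],
])

```text
time_s: 35.12
position: [0.5599, 0.085, 0.0138]
tcp_rot: [[0.059, 0.997, 0.039], [0.818, -0.071, 0.571], [0.572, -0.002, -0.82]]
force: [-0.2, -5.6, 2.7]
opening: 0.501
grasp_force: 2.4
```

Request:
carry_out([
  [[0.05, 0, 0.035, 0, 0, 0, 0], [0.1, 0, 0.07, 0, 0, 0, 0], [0.15, 0, 0.105, 0, 0, 0, 0], [0.2, 0, 0.14, 0, 0, 0, 0], [0.25, 0, 0.175, 0, 0, 0, 0], [0.3, 0, 0.21, 0, 0, 0, 0], [0.35, 0, 0.245, 0, 0, 0, 0], [0.4, 0, 0.28, 0, 0, 0, 0], [0.45, 0, 0.315, 0, 0, 0, 0], [0.5, 0, 0.352, 0, 0, 0, 0]],
])

```text
time_s: 35.95
position: [0.5664, 0.1763, 0.0136]
tcp_rot: [[0.06, 0.997, 0.039], [0.818, -0.071, 0.571], [0.572, -0.002, -0.82]]
force: [-1.4, -6.0, 5.3]
opening: 0.5
grasp_force: 3.0
```

```bash
python3 - <<'E'
from h import *
s=telemetry.read_state(); print(s["position"],s["force"])
b=capture("side")[:,:,::-1]; a=capture("top")[:,:,::-1]
cv2.imwrite("pics/p7.png",np.hstack([cv2.resize(b[200:440,100:340],(400,400),interpolation=cv2.INTER_CUBIC),cv2.resize(a[165:285,115:235],(400,400),interpolation=cv2.INTER_CUBIC)]))
h=cv2.cvtColor(b,cv2.COLOR_BGR2HSV); m=((h[:,:,1]<70)&(h[:,:,2]>60)).astype(np.uint8)*255
k,_=rect(m,(120,280,240,400)); ap=cv2.approxPolyDP(k,2.5,True)[:,0]
for p in ap: print(p,ray("side",p,0)[:2].round(4))
m=((h[:,:,1]>165)&(h[:,:,2]>50)&(h[:,:,0]<16)).astype(np.uint8)*255; k,_=rect(m,(110,240,330,435)); ap=cv2.approxPolyDP(k,3,True)[:,0]
for p in ap: print("bay",p,ray("side",p,.03)[:2].round(4))
go([.573,.275,.014],Rt(35,-4),1)
E
```

```text
[0.56639912 0.17632597 0.01355256] [-1.39774308 -6.01970494  5.2759154 ]
[160 245] [0.928  0.0203]
[147 264] [0.9044 0.0933]
[159 303] [0.7788 0.1749]
[120 289] [0.8971 0.1962]
[120 352] [0.7481 0.333 ]
[132 357] [0.7142 0.3274]
[170 313] [0.7327 0.1833]
[181 351] [0.6309 0.2525]
[213 375] [0.5254 0.261 ]
[235 353] [0.5218 0.1874]
[226 312] [0.6185 0.1043]
[232 311] [0.608  0.0937]
[218 302] [0.6563 0.0904]
[215 306] [0.654  0.1046]
[203 297] [0.6992 0.0987]
[207 295] [0.6951 0.088 ]
[202 292] [0.7127 0.0874]
[202 296] [0.7036 0.0976]
[194 292] [0.7299 0.0987]
[188 294] [0.7381 0.1122]
[191 289] [0.7434 0.0952]
[188 290] [0.7475 0.1021]
[188 277] [0.7789 0.068 ]
[185 278] [0.783  0.0751]
[183 256] [0.8441 0.0172]
[166 245] [0.914  0.0111]
bay [164 334] [0.6783 0.2521]
bay [120 373] [0.6836 0.3827]
bay [189 433] [0.4599 0.4044]
bay [233 390] [0.4488 0.2788]
bay [232 383] [0.4616 0.2666]
bay [228 380] [0.4736 0.2656]
bay [186 419] [0.4862 0.3848]
bay [134 375] [0.654  0.3694]
bay [170 344] [0.6465 0.2652]
bay [169 336] [0.6645 0.2498]
[0.534, 0.006, 0.37, -0.001, -0.0, -0.0] rows>= 2.3
```

View pics/p7.png

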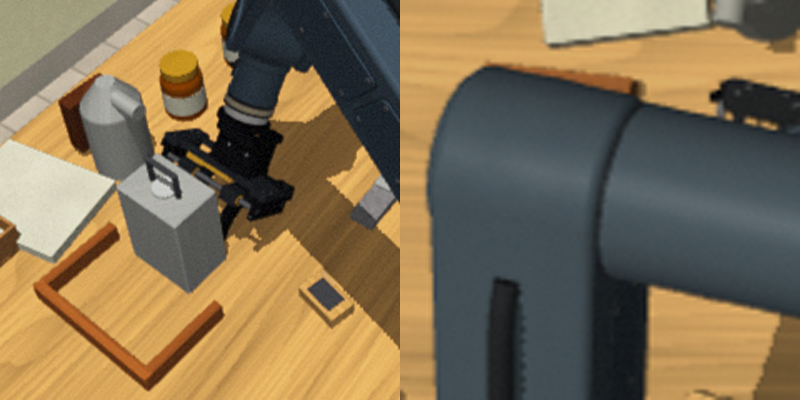

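The tin is upright just entering the bay, with far base corners at (181,351) and (213,375) and clear gaps to both side strips. The final push is about 0.1 m, tapered.

Request:
carry_out([
  [[0.06, 0, 0.042, 0, 0, 0, 0], [0.12, 0, 0.084, 0, 0, 0, 0], [0.19, 0, 0.13, 0, 0, 0, 0], [0.26, 0, 0.18, 0, 0, 0, 0], [0.33, 0, 0.23, 0, 0, 0, 0], [0.4, 0, 0.277, 0, 0, 0, 0], [0.46, 0, 0.319, 0, 0, 0, 0], [0.5, 0, 0.346, 0, 0, 0, 0], [0.525, 0, 0.364, 0, 0, 0, 0], [0.534, 0, 0.37, 0, 0, 0, 0]],
])

```text
time_s: 36.88
position: [0.5727, 0.2738, 0.0135]
tcp_rot: [[0.058, 0.998, 0.038], [0.818, -0.069, 0.571], [0.572, -0.003, -0.82]]
force: [-0.6, -2.9, -1.0]
opening: 0.499
grasp_force: 1.2
```

Request:
carry_out([
  [[0, 0, 0, 0, 0, 0, 0], [-0.03, 0, -0.02, 0, 0, 0, 0], [-0.08, 0, -0.055, 0, 0, 0, 0], [-0.15, 0, -0.104, 0, 0, 0, 0], [-0.25, 0, -0.173, 0, 0, 0, 0], [-0.35, 0, -0.243, 0, 0, 0, 0], [-0.45, 0, -0.312, 0, 0, 0, 0], [-0.5, 0, -0.35, 0, 0, 0, 0], [-0.5, 0, -0.35, 0, 0, 0, 0], [-0.5, 0, -0.35, 0, 0, 0, 0]],
])

```text
time_s: 37.72
position: [0.5671, 0.1804, 0.014]
tcp_rot: [[0.061, 0.997, 0.04], [0.817, -0.073, 0.571], [0.573, -0.002, -0.82]]
force: [-0.9, 0.3, -0.8]
opening: 0.501
grasp_force: 0.0
```

Request:
carry_out([
  [[0, 0, -0.2, 0, 0, 0, 0], [0, 0, -0.4, 0, 0, 0, 0], [0, 0, -0.6, 0, 0, 0, 0], [0, 0, -0.8, 0, 0, 0, 0], [0, 0, -1, 0, 0, 0, 0], [0, 0, -1, 0, 0, 0, 0], [0, 0, -1, 0, 0, 0, 0], [0, 0, -1, 0, 0, 0, 0], [0, 0, -1, 0, 0, 0, 0], [0, 0, -1, 0, 0, 0, 0]],
])

```text
time_s: 38.55
position: [0.5598, 0.0971, 0.1356]
tcp_rot: [[0.06, 0.998, 0.035], [0.817, -0.069, 0.572], [0.573, -0.005, -0.819]]
force: [0.8, -1.1, -0.3]
opening: 0.502
grasp_force: 0.0
```

Request:
carry_out([
  [[0, 0, -0.2, 0, 0, 0, 0], [0, 0, -0.4, 0, 0, 0, 0], [0, 0, -0.6, 0, 0, 0, 0], [0, 0, -0.8, 0, 0, 0, 0], [0, 0, -1, 0, 0, 0, 0], [0, 0, -1, 0, 0, 0, 0], [0, 0, -1, 0, 0, 0, 0], [0, 0, -1, 0, 0, 0, 0], [0, 0, -1, 0, 0, 0, 0], [0, 0, -1, 0, 0, 0, 0]],
])

```text
time_s: 39.38
position: [0.5542, 0.0114, 0.2584]
tcp_rot: [[0.06, 0.998, 0.035], [0.817, -0.07, 0.573], [0.574, -0.006, -0.819]]
force: [0.1, 0.6, -0.7]
opening: 0.503
grasp_force: 0.0
```

```bash
python3 - <<'E'
from h import *
s=telemetry.read_state(); print(s["position"],s["force"],s["time_s"])
b=capture("side")[:,:,::-1]; a=capture("top")[:,:,::-1]
h=cv2.cvtColor(b,cv2.COLOR_BGR2HSV); k,_=rect(((h[:,:,1]<70)&(h[:,:,2]>60)).astype(np.uint8)*255,(125,240,280,420)); ap=cv2.approxPolyDP(k,2.5,True)[:,0]
for p in ap: print(p,ray("side",p,0)[:2].round(4))
cv2.imwrite("pics/f8.png",np.hstack([b[100:440,60:400],cv2.resize(a[90:330,20:440],(420,240))[:, :] if 0 else cv2.copyMakeBorder(a[90:330,20:440],0,100,0,0,cv2.BORDER_CONSTANT)]))
E
```

```text
[0.55417246 0.01139698 0.25836499] [ 0.13973639  0.56260146 -0.7219761 ] 39.3833
[152 280] [0.8506 0.128 ]
[158 304] [0.7785 0.1787]
[125 291] [0.8811 0.1939]
[125 354] [0.7341 0.3305]
[132 357] [0.7142 0.3274]
[137 352] [0.7148 0.3111]
[148 380] [0.6383 0.351 ]
[181 406] [0.5317 0.3582]
[204 384] [0.5267 0.2898]
[195 344] [0.6171 0.2195]
[163 319] [0.7338 0.2066]
[169 313] [0.7348 0.1847]
[169 307] [0.7484 0.1706]
[179 306] [0.7297 0.1544]
[191 296] [0.7271 0.113 ]
[187 280] [0.7737 0.0775]
```

View pics/f8.png

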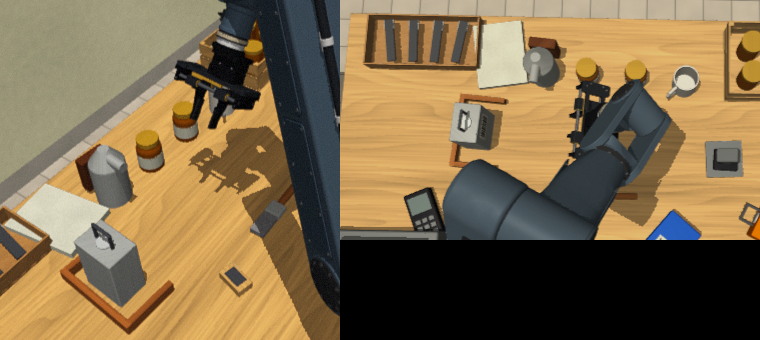

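The tin stands upright inside the bay: its far corners are at y≈0.351–0.358 and the back strip at about 0.375. Its near face is at about 0.28 and the bay's mouth at about 0.26. The scanner is on its pad, the other goods haven't moved, and the gripper is clear.

```bash
python3 -c "
from rig import job; print(job.hand_in())"
```

```text
the job is handed in; nothing more can be done
None
```

The job is handed in at about 39 s of the 72 s allowed: the tin was tipped upright, scanned for about 2.5 s from 10 cm, the scanner returned to its pad, and the tin slid upright into the bay; the one doubt is late in the tip, where the wrist force suggested the tin may have been close to lifting before I lowered it 2 mm.

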